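Uncover the dried tiles and carry them to the kiln shelf on a scraper

TASK

First take every drying cover off the drying board and hang it astride the wooden rail, a leg on either side. Then slide the scraper's blade under each tile in turn and carry it to the kiln shelf, laying it flat on the two support bars of a free bay, in line with them and centred; the clay is unfired, so never touch a tile with the fingers. Finally lay the scraper flat on its mat again, and leave the other things on the table alone.

Things in the scene. Friction and masses are not known exactly. Their poses are not given: they have to be found in the camera images.
- cover0: drying cover (None if absent): aluminium sheet bent to an upside-down U, 60 long (x) x 90 wide (y), 3 thick, 84 between its legs, 73 to the sheet's top; on it a wooden grip rib along x, 50 long, 22 wide, z 73 to 108. Origin: centre, level with the legs' lower ends. Starts on the drying board, a leg on either side of a bay's battens; astride the rail its origin is 50 above the rail's
- cover1: drying cover (None if absent): aluminium sheet bent to an upside-down U, 60 long (x) x 90 wide (y), 3 thick, 84 between its legs, 73 to the sheet's top; on it a wooden grip rib along x, 50 long, 22 wide, z 73 to 108. Origin: centre, level with the legs' lower ends. Starts on the drying board, a leg on either side of a bay's battens; astride the rail its origin is 50 above the rail's
- cover2: drying cover (None if absent): aluminium sheet bent to an upside-down U, 60 long (x) x 90 wide (y), 3 thick, 84 between its legs, 73 to the sheet's top; on it a wooden grip rib along x, 50 long, 22 wide, z 73 to 108. Origin: centre, level with the legs' lower ends. Starts on the drying board, a leg on either side of a bay's battens; astride the rail its origin is 50 above the rail's
- tile0: unfired terracotta tile (None if absent) with a shallow emblem, 100 (x) x 70 (y) x 10 thick (13 over the emblem), about 0.14 kg. Origin: centre of its underside, z up. Starts flat on the two battens of a bay of the drying board, perhaps partly under a cover
- tile1: unfired terracotta tile (None if absent) with a shallow emblem, 100 (x) x 70 (y) x 10 thick (13 over the emblem), about 0.14 kg. Origin: centre of its underside, z up. Starts flat on the two battens of a bay of the drying board, perhaps partly under a cover
- tile2: unfired terracotta tile (None if absent) with a shallow emblem, 100 (x) x 70 (y) x 10 thick (13 over the emblem), about 0.14 kg. Origin: centre of its underside, z up. Starts flat on the two battens of a bay of the drying board, perhaps partly under a cover
- scraper: scraper, 0.22 kg: flat steel blade 34 wide, 3 thick, from x = -58 to its tip at +38 (points to +x); origin: blade's underside, where a tile's centre should sit; upright neck at x = -61 to -55, 30 wide, rises 70 to a wooden handle: a bar along x, -125 to -55, 24 wide (y), z 62 to 92. Starts lying flat on the mat
- scraper_grip (a point): middle of the scraper's handle, (-90, 0, 77) from the scraper's origin: grasp it here from above, fingers closing along the scraper's y
- board: fixed wooden drying board 130 (x) x 326 (y), upper face 12 above the origin (centre of underside), left or right of the rail. Bays at y = -106, 0, 106, each with two battens along x (100 long, 10 wide, 46 free between them for the blade), tops at z = 34; ridges 8 wide, tops at 26, beside the bays
- rack: fixed pale kiln shelf on short props, 130 (x) x 280 (y), slab top 45 above the origin (centre of its foot, on the table), across the rail from the board. Bays at y = -90, 0, 90, each with two white support bars along x (100 long, 10 wide, 46 free between them), tops at z = 67. Empty at the start
- rail: fixed horizontal wooden rail along its x, 230 long, 44 wide, 20 thick, its flat top 120 above the origin (on the table, under the middle); 16 mm posts carry it at x = -107 and +107, with end stops 15 high on top there (206 clear between them)
- mat: thin dark rubber mat fixed on the table nearest the robot, 100 (x) x 260 (y) x 3 thick; origin: centre of its underside
- glaze_jar: bystander, leave alone: glaze jar, 72 across, 100 tall
- water_cup: bystander, leave alone: white cup, 84 across, 85 tall
- sponge: bystander, leave alone: sponge 90 x 60 x 30
- rolling_pin: bystander, leave alone: wooden roller lying along its x, 160 long, 40 thick
- wood_rib: bystander, leave alone: flat dark wooden rib 120 x 45 x 6
- carton: bystander, leave alone: cardboard carton 100 x 140 x 90
- loop_tool: bystander, leave alone: thin clay tool, 150 long, 12 thick

How it is judged:
By the outcome, as a careful person would: the job done as asked, in the order asked, and still so for the second after the job is handed in, with the robot touching nothing.
Of tile0, tile1, tile2 only 2 to 3 are there at a start; the rules pass over those that are not, and their reading is None.
Of cover0, cover1, cover2 only 1 to 2 are there at a start; the rules pass over those that are not, and their reading is None.
At some moment in a run one of cover0, cover1, cover2, scraper may be knocked a few centimetres aside while the robot is not near it.
It also fails if it takes over 210 s, if anything falls off the work surface, if the arm or the gripper's body presses on something with over 40 N, if the wrist force passes 120 N, or if a joint passes its speed limit or range.

ROBOT

A 6-joint arm with a two-finger parallel gripper is mounted at the origin on the work surface. World frame = base frame: x ahead of the robot, y to its left, z up, the work surface at z = 0. Lengths are in m, angles in rad, forces in N, time in s.
With the tool pointing down it reaches from about 0.25 to 0.725 m from the base axis. Payload 4 kg.
Tool frame: the origin (TCP) lies on the centre line of the jaws, within the pads' length; the fingertips stand 14 mm ahead of it and the grasp point (between the pads) lies 5 mm behind it; z points along the fingers, y is the line along which they close (so a half turn about z gives the same grasp; the last joint's range is limited). The gripper opens to 85 mm and grips with 20 to 120 N. Pads are 22 mm wide; open, the fingers measure 114 mm over their backs; the gripper's body (76 mm by 85 mm) begins 54 mm behind the grasp point. The pads swing forward as they close: fully open they stand 13 mm farther back than shut.
Start: joints at [1.212, 0.241, 0.005, 1.335, 0, 1.571], TCP at [0.176, 0.468, 0.245] pointing down, gripper open.
Joint ranges: [-2.72, 2.72], [-1.05, 1.87], [-1.09, 1.28], [-1.99, 2.15], [-1.42, 1.44], [-3.14, 3.14]. Speed limits (rad/s): [2.79, 2.79, 3.14, 3.14, 3.14, 3.14].

INTERFACE

Orientations are given as a rotation vector (axis times angle).
In Python, from workcell import manip, cams, order gives the robot as it stands.
- The arm moves only by the tool apply_moves, never from a script. Its argument "increments" is a list of rows, each an object with "translation": the shift along the tool's x, y, z each as a share of 0.05 m, from -1 to 1, a list of three; "rot": the turn, a rotation vector about the tool's x, y, z each as a share of 0.15 rad, from -1 to 1, a list of three. In form: [{"translation": [x, y, z], "rot": [wx, wy, wz]}, ...]. A call has 1 to 10 rows; each row shifts and turns the commanded pose from where the row before left it, along the tool's axes as they then stand; what a row does not reach is not made up. A row lasts 1/10 s, in which the tool goes at most 50 mm and 8.59 degrees, less where a joint would pass 70% of its speed; a pose out of reach is approached as far as the arm can. A call with a number of a shift or a turn outside -1 to 1 is refused whole. A call with a gripper value outside its range is refused whole. "grip" is the finger opening in mm, from 0 to 85.4, set as the call begins (left out, the last holds). The fingers move at their own pace and stop on an object; the grip force is fixed at half the most. Time passes only in rows, so rows that do not move let the fingers close. It gives the time, the measured TCP pose, the force, the opening and the grip force at its end, in the units of the state.
- manip.read_state(): the state, without advancing time (a new reading comes with each control period).
- cams.capture(name): name is "side" or "top" or "wrist"; returns a dict with "color" (384x512x3 uint8, red, green, blue), "intrinsics" (3x3 intrinsics, pixels), "dist" ([k1, k2, p1, p2, k3] as OpenCV has them; the pictures are not rectified), "world_from_camera" (4x4, takes a point from camera to world coordinates). Camera axes: x right, y up, looking along -z (the intrinsics and any distortion apply to the point x, -y, -z); pixel columns grow to the right and rows downward; lengths in m; the calibration is good to about 2 mm. A picture is of the moment at which its call begins. There is no depth.
- order.job_done(): hands the job in; it is judged then, once.
The state is a dict: "clock": time; "qpos": joint angles; "qd": joint speeds; "effort": joint torques, N m; "ee_pos": TCP position; "eef_rot": TCP orientation; "force": force on the tool from outside, world axes, zero at the start; "ft_torque": the same for the moment, N m; "opening": finger opening in m; "grasp_force": force on a finger pad.
Only numpy, scipy, OpenCV 4.12 (cv2) and the standard library are available. Lean on these libraries where they do the work, as an engineer would, in place of code of your own. Each camera call takes 0.05 s, during which the arm holds its last target. There are 200 camera calls.

## Working session

There is one attempt and no reset: what is moved stays moved. The work goes in short steps, Python scripts to look and compute and a tool call to move; the robot and the scene stay as the last step left them, time stands still between calls to the robot, and variables do not carry over. Pictures are saved under pics/ and viewed, at most 14 in all, crops included, and the job is handed in when it is done.

Besides the shell and the picture viewer there is one more tool, called by a JSON object that holds its "api" and its "payload", one argument or row to a line. apply_moves: Moves the arm, as the interface text tells. Shift numbers are shares of 0.05 m and turn numbers shares of 0.15 rad, none past 1 either way. Its arguments: {"type":"object","properties":{"increments":{"type":"array","items":{"type":"object","properties":{"translation":{"type":"array","items":{"type":"number"}},"rot":{"type":"array","items":{"type":"number"}}}}},"grip":{"type":"number"}},"required":["increments"]}

```bash
mkdir -p pics; ls
cat > h.py <<'E'
import numpy as np, cv2
from scipy.spatial.transform import Rotation as R
from workcell import manip, cams, order
def grab(name,fn=None):
    c=cams.capture(name)
    if fn: cv2.imwrite('pics/'+fn,cv2.cvtColor(c['color'],cv2.COLOR_RGB2BGR))
    np.savez('last_'+name,**{k:np.array(v) for k,v in c.items()})
    return c
def load(name): return dict(np.load('last_'+name+'.npz'))
def ray(c,uv):
    uv=np.array(uv,float).reshape(-1,1,2)
    p=cv2.undistortPoints(uv,np.array(c['intrinsics'],float),np.array(c['dist'],float)).reshape(-1,2)
    d=np.c_[p[:,0],-p[:,1],-np.ones(len(p))]
    T=np.array(c['world_from_camera']); return T[:3,3],d@T[:3,:3].T
def onz(c,uv,z):
    o,d=ray(c,uv); return o+d*((z-o[2])/d[:,2])[:,None]
def proj(c,P):
    T=np.array(c['world_from_camera']); q=(np.array(P,float).reshape(-1,3)-T[:3,3])@T[:3,:3]
    q=q*[1,-1,-1]
    return cv2.projectPoints(q,np.zeros(3),np.zeros(3),np.array(c['intrinsics'],float),np.array(c['dist'],float))[0].reshape(-1,2)
def st():
    s=manip.read_state(); print({k:np.round(s[k],4).tolist() for k in('clock','qpos','ee_pos','eef_rot','force','opening','grasp_force')}); return s
E
python3 - <<'E'
from h import *
st()
for n in('top','side'):
    c=grab(n,n+'0.png'); print(n,np.round(c['intrinsics'],1).tolist(),np.round(c['dist'],3),np.round(c['world_from_camera'],3).tolist())
E
```

```text
pics
{'clock': 0.0, 'qpos': [1.212, 0.2414, 0.0037, 1.3352, -0.0, 1.5708], 'ee_pos': [0.1754, 0.4676, 0.2444], 'eef_rot': [-0.5606, -3.0908, 0.0032], 'force': [0.149, 0.3031, -0.5475], 'opening': 0.0856, 'grasp_force': 0.0}
top [[349.8, 0.0, 252.2], [0.0, 349.8, 186.1], [0.0, 0.0, 1.0]] [0.029 0.    0.    0.    0.   ] [[-0.021, 0.986, -0.162, 0.373], [-1.0, -0.021, 0.0, 0.011], [-0.003, 0.162, 0.987, 1.181], [0.0, 0.0, 0.0, 1.0]]
side [[445.9, 0.0, 255.3], [0.0, 445.9, 186.9], [0.0, 0.0, 1.0]] [-0.157  0.     0.     0.     0.   ] [[0.959, 0.172, -0.225, 0.227], [-0.283, 0.625, -0.728, -1.165], [0.015, 0.761, 0.648, 1.109], [0.0, 0.0, 0.0, 1.0]]
```

View pics/top0.png

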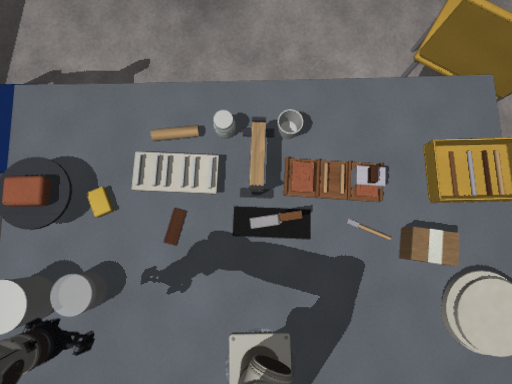

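View pics/side0.png

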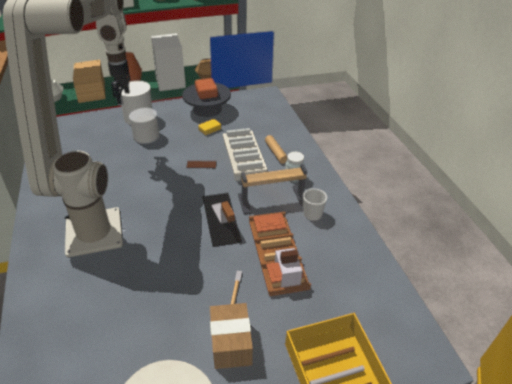

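The top view shows the rail at (258,155). The board is on the right at (335,180), with tiles at (300,177) and (368,185) and one cover at (370,175). The rack is on the left at (176,172). The mat is at (272,222), with the scraper's blade to the left at (265,221) and its handle to the right at (290,215). Its tip points to world +y.

Run:
```python
from h import *
c=load('top')
def p(n,uvs,z): print(n,np.round(onz(c,uvs,z),3)[:,:2].tolist())
p('board corners',[(288,156),(385,163),(382,202),(285,195)],.012)
p('rack',[(135,152),(219,155),(217,193),(132,190)],.045)
p('rail',[(253,122),(266,122),(264,192),(250,190)],.12)
p('mat',[(235,207),(312,209),(310,239),(233,236)],.003)
p('blade',[(250,223),(280,218)],.005);p('handle',[(279,217),(301,213)],.095)
p('cover rib',[(368,166),(379,182)],.108)
p('cup',[(290,123)],.085);p('jar',[(224,120)],.1)
w=grab('wrist','w0.png'); T=w['world_from_camera']; s=manip.read_state()
Rt=R.from_rotvec(s['eef_rot']).as_matrix()
print(np.round(w['intrinsics'],1).tolist(),w['dist'],'\ncam in tool',np.round(Rt.T@(np.array(T)[:3,3]-s['ee_pos']),4),'\n',np.round(Rt.T@np.array(T)[:3,:3],3),'\n',np.round(Rt,3))
```

```text
board corners [[0.668, -0.114], [0.636, -0.443], [0.503, -0.422], [0.533, -0.099]]
rack [[0.684, 0.399], [0.668, 0.12], [0.54, 0.127], [0.556, 0.405]]
rail [[0.753, 0.004], [0.753, -0.037], [0.529, -0.025], [0.536, 0.018]]
mat [[0.497, 0.07], [0.485, -0.189], [0.385, -0.177], [0.4, 0.078]]
blade [[0.442, 0.021], [0.456, -0.08]]
handle [[0.453, -0.07], [0.464, -0.139]]
cover rib [[0.606, -0.352], [0.554, -0.382]]
cup [[0.76, -0.117]]
jar [[0.769, 0.097]]
[[271.1, 0.0, 250.0], [0.0, 271.1, 191.4], [0.0, 0.0, 1.0]] [0.01875061 0.         0.         0.         0.        ] 
cam in tool [ 6.770e-02  1.000e-04 -1.276e-01] 
 [[ 0.001  0.964  0.267]
 [ 1.    -0.001  0.   ]
 [ 0.     0.267 -0.964]] 
 [[-0.936  0.351 -0.001]
 [ 0.351  0.936 -0.002]
 [ 0.    -0.002 -1.   ]]
```

```bash
cat >> h.py <<'E'
def go(x,y,z,yaw,s=None):
    """yaw = heading (deg) of tool +x in world, tool pointing down. prints rot shares (first), then shift shares in the turned frame"""
    s=s or manip.read_state(); a=np.radians(yaw)
    Rt=np.array([[np.cos(a),np.sin(a),0],[np.sin(a),-np.cos(a),0],[0,0,-1]])
    Rc=R.from_rotvec(s['eef_rot']).as_matrix()
    rv=R.from_matrix(Rc.T@Rt).as_rotvec()/.15
    t=Rt.T@(np.array([x,y,z])-s['ee_pos'])/.05
    print('go',(x,y,z,yaw),'rot',np.round(rv,2).tolist(),'shift',np.round(t,2).tolist())
E
python3 -c "
from h import *
go(.5,-.25,.30,174.5)"
```

```text
go (0.5, -0.25, 0.3, 174.5) rot [-0.01, -0.0, -1.75] shift [-7.84, -13.67, -1.11]
```

{"api": "apply_moves", "payload": {
  "increments": [
    {"translation":[0,0,-0.55],"rot":[0,0,-0.88]},
    {"translation":[0,0,-0.55],"rot":[0,0,-0.87]},
    {"translation":[-0.49,-0.85,0],"rot":[0,0,0]},
    {"translation":[-0.49,-0.85,0],"rot":[0,0,0]},
    {"translation":[-0.49,-0.85,0],"rot":[0,0,0]},
    {"translation":[-0.49,-0.85,0],"rot":[0,0,0]},
    {"translation":[-0.49,-0.85,0],"rot":[0,0,0]},
    {"translation":[-0.49,-0.85,0],"rot":[0,0,0]},
    {"translation":[-0.49,-0.85,0],"rot":[0,0,0]},
    {"translation":[-0.49,-0.85,0],"rot":[0,0,0]}
  ]
}}

```text
clock: 1.15
ee_pos: [0.3381, 0.109, 0.3003]
eef_rot: [0.15, 3.138, 0.0]
force: [0.8, 0.6, 0.5]
opening: 0.0857
grasp_force: 0.0
```

{"api": "apply_moves", "payload": {
  "increments": [
    {"translation":[-0.49,-0.85,0],"rot":[0,0,0]},
    {"translation":[-0.49,-0.85,0],"rot":[0,0,0]},
    {"translation":[-0.49,-0.85,0],"rot":[0,0,0]},
    {"translation":[-0.49,-0.85,0],"rot":[0,0,0]},
    {"translation":[-0.49,-0.85,0],"rot":[0,0,0]},
    {"translation":[-0.49,-0.85,0],"rot":[0,0,0]},
    {"translation":[-0.49,-0.85,0],"rot":[0,0,0]},
    {"translation":[-0.49,-0.85,0],"rot":[0,0,0]},
    {"translation":[0,0,0],"rot":[0,0,0]},
    {"translation":[0,0,0],"rot":[0,0,0]}
  ]
}}

```text
clock: 2.15
ee_pos: [0.5001, -0.2472, 0.2986]
eef_rot: [-0.154, -3.135, -0.002]
force: [0.2, 0.3, 0.0]
opening: 0.0856
grasp_force: 0.0
```

```bash
python3 -c "
from h import *
st(); c=grab('wrist','w1.png')
go(.5,-.25,.30,174.5)"
```

```text
{'clock': 2.15, 'qpos': [-0.4593, 0.3474, 0.2886, 1.5153, 0.0002, -0.3609], 'ee_pos': [0.5001, -0.2472, 0.2986], 'eef_rot': [-0.1544, -3.1349, -0.0024], 'force': [0.1708, 0.2731, 0.0273], 'opening': 0.0856, 'grasp_force': 0.0}
go (0.5, -0.25, 0.3, 174.5) rot [0.01, -0.01, -0.01] shift [-0.01, -0.07, -0.01]
```

View pics/w1.png

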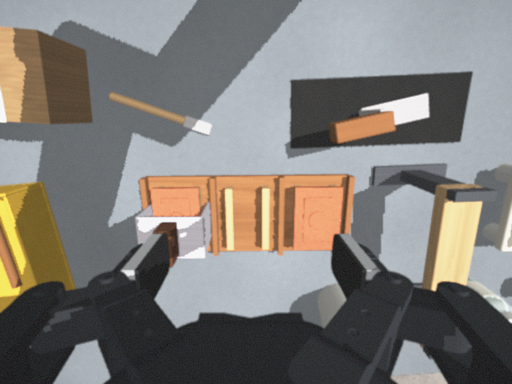

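The wrist view shows the board from (142,178) to (352,253). One tile is at (318,217), the battens are at (229,218) and (266,218), and the other tile is at (176,200), half under the white cover at (173,232), whose dark rib is at (165,245). The scraper is at (380,117) on the mat, and the rail is at (455,235).

Run:
```python
from h import *
c=load('wrist'); im=c['color']; hsv=cv2.cvtColor(im,cv2.COLOR_RGB2HSV)
for n,(u,v) in dict(tileR=(310,200),tileL=(176,200),boardpl=(245,215),ridge=(213,215),ridgeR=(281,215),batt=(229,218),batt2=(266,218),cover=(175,222),cover2=(195,215),rib=(168,243),handle=(360,127),blade=(400,108),rail=(455,235),mat=(310,110)).items(): print(n,hsv[v,u])
cv2.imwrite('pics/w1c.png',cv2.cvtColor(cv2.resize(im[165:275,125:365],None,fx=3.3,fy=3.3,interpolation=cv2.INTER_CUBIC),cv2.COLOR_RGB2BGR))
```

```text
tileR [ 11 129 242]
tileL [ 11 130 242]
boardpl [ 12 139 216]
ridge [ 13 140 219]
ridgeR [ 13 134 222]
batt [ 27  58 247]
batt2 [ 27  57 247]
cover [  2  26 158]
cover2 [  9 133 169]
rib [ 9 78 69]
handle [ 13 136 213]
blade [165   2 244]
rail [ 23  80 244]
mat [23 15 67]
```

View pics/w1c.png

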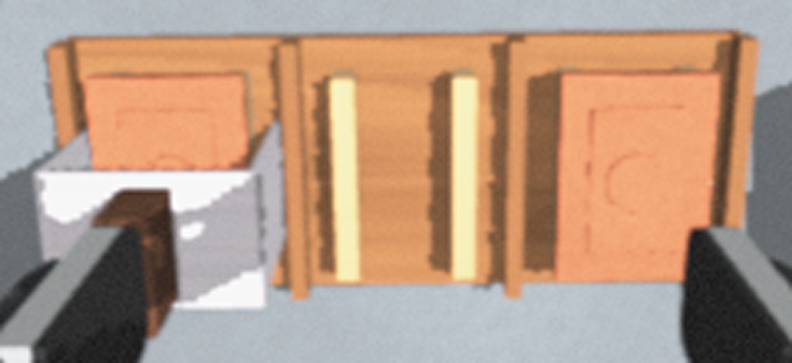

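The crop shows the middle-bay battens at x≈343 and 463 (crop px), the right tile's corners at (562,72), (718,72) and (555,281), the left tile's near edge from (85,77) to (245,74), and the cover's near sheet edge at y≈172 from x=38 to 265.

Run:
```python
from h import *
c=load('wrist'); im=c['color']; hsv=cv2.cvtColor(im,cv2.COLOR_RGB2HSV)
m=cv2.inRange(hsv,(20,35,225),(32,100,255)); m[:170]=0;m[262:]=0;m[:,:210]=0;m[:,300:]=0
cs,_=cv2.findContours(m,cv2.RETR_EXTERNAL,cv2.CHAIN_APPROX_NONE)
for k in cs:
    if cv2.contourArea(k)<100: continue
    P=onz(c,k.reshape(-1,2)+0.0,.034)[:,:2].astype(np.float32)
    r=cv2.minAreaRect(P*1000); print('batten',np.round(r[0],1),np.round(r[1],1),round(r[2],1))
f=lambda uv:np.array(uv)/3.3+[125,165]
def pp(n,uv,z): P=onz(c,f(uv),z)[:,:2]*1000; print(n,np.round(P).tolist(),'len',np.round(np.linalg.norm(np.diff(P,axis=0),axis=1)),'ang',np.round([np.degrees(np.arctan2(*(d[::-1]))) for d in np.diff(P,axis=0)],1))
pp('board near edge',[(50,45),(755,35)],.026)
pp('board near edge z12',[(75,40),(735,33)],.012)
pp('ridge1 near,far',[(289,42),(300,297)],.026); pp('ridge2',[(514,40),(514,297)],.026)
pp('tileR',[(718,72),(562,72),(555,281)],.044); pp('tileL',[(85,77),(245,74)],.044)
pp('cover near',[(38,172),(265,170)],.085); pp('cover far right',[(265,306),(265,170)],.085)
pp('rib near top',[(108,190),(168,190)],.12)
```

```text
batten [ 587.8 -231.2] [10.6 98.8] 85.1
batten [ 582.4 -287. ] [10.6 98.9] 85.0
board near edge [[506.0, -414.0], [533.0, -93.0]] len [322.] ang [85.2]
board near edge z12 [[508.0, -407.0], [535.0, -97.0]] len [311.] ang [85.]
ridge1 near,far [[515.0, -305.0], [644.0, -317.0]] len [129.] ang [-5.2]
ridge2 [[525.0, -202.0], [654.0, -211.0]] len [130.] ang [-3.9]
tileR [[544.0, -116.0], [537.0, -184.0], [638.0, -193.0]] len [ 69. 102.] ang [-95.6  -4.9]
tileL [[519.0, -393.0], [524.0, -323.0]] len [70.] ang [85.5]
cover near [[547.0, -404.0], [555.0, -312.0]] len [92.] ang [84.9]
cover far right [[616.0, -321.0], [555.0, -312.0]] len [61.] ang [172.]
rib near top [[545.0, -363.0], [547.0, -341.0]] len [22.] ang [84.3]
```

```bash
python3 -c "
from h import *
go(.48,-.355,.30,175)"
```

```text
go (0.48, -0.355, 0.3, 175) rot [0.01, -0.01, -0.06] shift [0.21, -2.2, -0.01]
```

{"api": "apply_moves", "payload": {
  "increments": [
    {"translation":[0.1,-0.72,0],"rot":[0,0,-0.06]},
    {"translation":[0.1,-0.72,0],"rot":[0,0,0]},
    {"translation":[0,-0.72,0],"rot":[0,0,0]},
    {"translation":[0,0,0],"rot":[0,0,0]},
    {"translation":[0,0,0],"rot":[0,0,0]}
  ]
}}

```text
clock: 2.7
ee_pos: [0.4804, -0.352, 0.3008]
eef_rot: [0.137, 3.138, 0.001]
force: [0.7, 0.7, -0.6]
opening: 0.0856
grasp_force: 0.0
```

```bash
python3 -c "
from h import *
st(); c=grab('wrist'); im=c['color']
cv2.imwrite('pics/w2.png',cv2.cvtColor(cv2.resize(im[160:300,150:390],None,fx=3,fy=3,interpolation=cv2.INTER_CUBIC),cv2.COLOR_RGB2BGR))
"
```

```text
{'clock': 2.7, 'qpos': [-0.6327, 0.4265, 0.4109, 1.5552, 0.0006, -0.5455], 'ee_pos': [0.4804, -0.352, 0.3008], 'eef_rot': [0.1368, 3.1383, 0.0008], 'force': [0.6772, 0.7409, -0.5649], 'opening': 0.0856, 'grasp_force': 0.0}
```

View pics/w2.png

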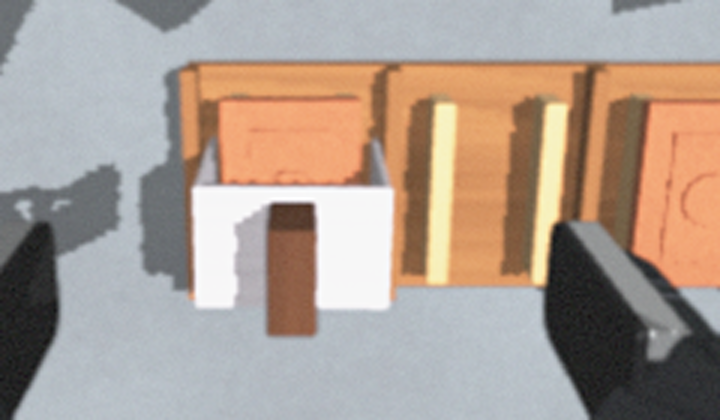

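The cover is now in clear view. The sheet's top corners are (193,187), (392,187), (390,306) and (196,306) in crop px, and the rib's top runs from (268,228) to (316,335). The left tile's near edge is (219,100)–(362,98).

Run:
```python
from h import *
c=load('wrist')
f=lambda uv:np.array(uv)/3+[150,160]
def pp(n,uv,z): P=onz(c,f(uv),z)[:,:2]*1000; print(n,np.round(P).tolist(),'mean',np.round(P.mean(0),1),'len',np.round(np.linalg.norm(np.diff(P,axis=0),axis=1)),'ang',np.round([np.degrees(np.arctan2(*(d[::-1]))) for d in np.diff(P,axis=0)],1))
pp('cover',[(193,187),(392,187),(390,306),(196,306)],.085)
pp('rib',[(268,228),(315,228),(316,335),(267,335)],.12)
pp('tileL',[(219,100),(362,98)],.044)
pp('batten',[(443,102),(438,283)],.034);pp('batten2',[(557,102),(540,283)],.034)
go(.584,-.361,.20,175)
```

```text
cover [[547.0, -406.0], [555.0, -316.0], [615.0, -321.0], [607.0, -412.0]] mean [ 580.8 -363.7] len [90. 60. 91.] ang [ 85.1  -4.1 -94.9]
rib [[554.0, -371.0], [556.0, -352.0], [605.0, -356.0], [603.0, -376.0]] mean [ 579.6 -363.8] len [19. 50. 21.] ang [ 85.1  -4.2 -94.9]
tileL [[519.0, -395.0], [524.0, -325.0]] mean [ 521.1 -359.8] len [70.] ang [85.9]
batten [[532.0, -284.0], [633.0, -290.0]] mean [ 582.6 -287.1] len [101.] ang [-3.8]
batten2 [[537.0, -227.0], [638.0, -236.0]] mean [ 587.3 -231.3] len [101.] ang [-5.3]
go (0.584, -0.361, 0.2, 175) rot [0.0, 0.0, 0.01] shift [-2.08, -0.01, 2.02]
```

{"api": "apply_moves", "payload": {
  "increments": [
    {"translation":[-0.67,-0.02,0],"rot":[0,0,0]},
    {"translation":[-0.67,-0.02,0],"rot":[0,0,0]},
    {"translation":[-0.67,-0.02,0],"rot":[0,0,0]},
    {"translation":[0,0,0.6],"rot":[0,0,0]},
    {"translation":[0,0,0.6],"rot":[0,0,0]},
    {"translation":[0,0,0.6],"rot":[0,0,0]},
    {"translation":[0,0,0.6],"rot":[0,0,0]},
    {"translation":[0,0,0.5],"rot":[0,0,0]},
    {"translation":[0,0,0.3],"rot":[0,0,0]},
    {"translation":[0,0,0],"rot":[0,0,0]}
  ]
}}

```text
clock: 3.75
ee_pos: [0.5794, -0.3614, 0.1377]
eef_rot: [-0.132, -3.134, -0.005]
force: [0.5, 0.5, -0.2]
opening: 0.0853
grasp_force: 0.0
```

```bash
python3 -c "
from h import *
st(); go(.5805,-.3637,.104,175)
from workcell import cams
grab('top','t1.png')"
```

```text
{'clock': 3.75, 'qpos': [-0.5579, 0.6703, 0.3951, 1.3017, 0.0003, -0.4734], 'ee_pos': [0.5794, -0.3614, 0.1377], 'eef_rot': [-0.1325, -3.1336, -0.0052], 'force': [0.4712, 0.5046, -0.2216], 'opening': 0.0853, 'grasp_force': 0.0}
go (0.5805, -0.3637, 0.104, 175) rot [0.02, -0.04, 0.02] shift [-0.03, -0.04, 0.67]
```

{"api": "apply_moves", "payload": {
  "increments": [
    {"translation":[0,-0.02,0.3],"rot":[0,0,0]},
    {"translation":[0,-0.02,0.3],"rot":[0,0,0]},
    {"translation":[0,0,0.07],"rot":[0,0,0]},
    {"translation":[0,0,0],"rot":[0,0,0]}
  ]
}}

```text
clock: 4.2
ee_pos: [0.5808, -0.3662, 0.1077]
eef_rot: [0.136, 3.138, -0.0]
force: [0.5, 0.7, 0.2]
opening: 0.0854
grasp_force: 0.0
```

{"api": "apply_moves", "payload": {
  "grip": 0,
  "increments": [
    {"translation":[0,0,0],"rot":[0,0,0]},
    {"translation":[0,0,0],"rot":[0,0,0]},
    {"translation":[0,0,0],"rot":[0,0,0]},
    {"translation":[0,0,0],"rot":[0,0,0]},
    {"translation":[0,0,0],"rot":[0,0,0]},
    {"translation":[0,0,0],"rot":[0,0,0]},
    {"translation":[0,0,0],"rot":[0,0,0]},
    {"translation":[0,0,0],"rot":[0,0,0]}
  ]
}}

```text
clock: 5.0
ee_pos: [0.5805, -0.3667, 0.1071]
eef_rot: [0.137, 3.138, 0.0]
force: [0.1, 1.4, 2.1]
opening: 0.021
grasp_force: 63.6
```

```bash
python3 -c "
from h import *
st()"
```

```text
{'clock': 5.0, 'qpos': [-0.5634, 0.6918, 0.3529, 1.2315, 0.0002, -0.4763], 'ee_pos': [0.5805, -0.3667, 0.1071], 'eef_rot': [0.1369, 3.1382, 0.0], 'force': [0.0862, 1.3771, 2.1124], 'opening': 0.021, 'grasp_force': 63.6218}
```

{"api": "apply_moves", "payload": {
  "increments": [
    {"translation":[0,0,-0.3],"rot":[0,0,0]},
    {"translation":[0,0,-0.4],"rot":[0,0,0]},
    {"translation":[0,0,-0.5],"rot":[0,0,0]},
    {"translation":[0,0,-0.5],"rot":[0,0,0]},
    {"translation":[0,0,-0.5],"rot":[0,0,0]},
    {"translation":[0,0,-0.5],"rot":[0,0,0]},
    {"translation":[0,0,-0.5],"rot":[0,0,0]},
    {"translation":[0,0,-0.2],"rot":[0,0,0]},
    {"translation":[0,0,0],"rot":[0,0,0]}
  ]
}}

```text
clock: 5.9
ee_pos: [0.5809, -0.3673, 0.2781]
eef_rot: [0.137, 3.136, -0.003]
force: [-0.6, -0.4, -2.3]
opening: 0.0207
grasp_force: 63.1
```

Run:
```python
from h import *
st()
c=load('wrist')  # intrinsics; pose rebuilt for w1
im=cv2.cvtColor(cv2.imread('pics/w1.png'),cv2.COLOR_BGR2RGB)
Rt=R.from_rotvec([-0.1544,-3.1349,-0.0024]).as_matrix(); T=np.eye(4)
T[:3,:3]=Rt@np.array([[0.001,.964,.267],[1,-.001,0],[0,.267,-.964]]); T[:3,3]=np.array([.5001,-.2472,.2986])+Rt@[.0677,.0001,-.1276]
c['world_from_camera']=T
hsv=cv2.cvtColor(im,cv2.COLOR_RGB2HSV)
m=cv2.inRange(hsv,(18,50,200),(30,120,255)); m[:,:415]=0; m[:185]=0; m[305:]=0;m[:,495:]=0
for v in (205,215,225,235,245,255,265,275):
    u=np.where(m[v])[0]
    if len(u): print(v,u.min(),u.max(),np.round(onz(c,[(u.min(),v),(u.max(),v)],.12)*1000)[:,:2].tolist())
# handle & blade of scraper
for n,lo,hi,z in(('handle',(5,100,120),(18,255,255),.095),('blade',(0,0,225),(180,30,255),.006)):
    k=cv2.inRange(hsv,lo,hi); k[:85]=0;k[150:]=0;k[:,:315]=0;k[:,440:]=0
    cs,_=cv2.findContours(k,cv2.RETR_EXTERNAL,cv2.CHAIN_APPROX_NONE); q=max(cs,key=cv2.contourArea)
    r=cv2.minAreaRect((onz(c,q.reshape(-1,2).astype(float),z)[:,:2]*1000).astype(np.float32)); print(n,np.round(r[0]),np.round(r[1]),round(r[2],1), cv2.boundingRect(q))
# top view rail
c=load('top'); im=c['color']; hsv=cv2.cvtColor(im,cv2.COLOR_RGB2HSV); print('top rail hsv',hsv[155,258])
c0=cv2.cvtColor(cv2.imread('pics/top0.png'),cv2.COLOR_BGR2HSV)
m=cv2.inRange(c0,(12,50,130),(30,160,255)); m[:,:245]=0;m[:,272:]=0;m[:115]=0;m[198:]=0
cs,_=cv2.findContours(m,cv2.RETR_EXTERNAL,cv2.CHAIN_APPROX_NONE); q=max(cs,key=cv2.contourArea)
r=cv2.minAreaRect((onz(c,q.reshape(-1,2).astype(float),.12)[:,:2]*1000).astype(np.float32)); print('rail top',np.round(r[0]),np.round(r[1]),round(r[2],1))
```

```text
{'clock': 5.9, 'qpos': [-0.5638, 0.6438, 0.7097, 1.6337, -0.0003, -0.4763], 'ee_pos': [0.5809, -0.3673, 0.2781], 'eef_rot': [0.1373, 3.1361, -0.0027], 'force': [-0.6495, -0.4076, -2.2636], 'opening': 0.0207, 'grasp_force': 63.1355}
205 445 481 [[556.0, -22.0], [560.0, 20.0]]
215 443 478 [[568.0, -23.0], [572.0, 18.0]]
225 442 476 [[581.0, -23.0], [585.0, 17.0]]
235 440 475 [[594.0, -24.0], [598.0, 17.0]]
245 439 473 [[607.0, -24.0], [611.0, 16.0]]
255 437 471 [[621.0, -26.0], [624.0, 15.0]]
265 436 469 [[635.0, -26.0], [638.0, 14.0]]
275 434 467 [[649.0, -27.0], [652.0, 13.0]]
handle [ 457. -106.] [25. 69.] 6.9 (335, 112, 61, 31)
blade [448. -25.] [33. 92.] 6.9 (363, 94, 66, 30)
top rail hsv [ 16 102 148]
rail top [652.  -7.] [ 43. 203.] 86.4
```

```bash
python3 -c "
from h import *
go(.62,-.005,.278,176.3)"
```

```text
go (0.62, -0.005, 0.278, 176.3) rot [-0.01, 0.02, -0.15] shift [-0.31, 7.28, 0.0]
```

{"api": "apply_moves", "payload": {
  "increments": [
    {"translation":[0,0.3,0],"rot":[0,0,-0.15]},
    {"translation":[-0.05,0.7,0],"rot":[0,0,0]},
    {"translation":[-0.05,0.9,0],"rot":[0,0,0]},
    {"translation":[-0.05,0.9,0],"rot":[0,0,0]},
    {"translation":[-0.05,0.9,0],"rot":[0,0,0]},
    {"translation":[-0.05,0.9,0],"rot":[0,0,0]},
    {"translation":[-0.06,0.9,0],"rot":[0,0,0]},
    {"translation":[0,0.9,0],"rot":[0,0,0]},
    {"translation":[0,0.6,0],"rot":[0,0,0]},
    {"translation":[0,0.28,0],"rot":[0,0,0]}
  ]
}}

```text
clock: 6.9
ee_pos: [0.6189, -0.0014, 0.2744]
eef_rot: [-0.096, -3.136, -0.0]
force: [-0.1, -0.2, -1.4]
opening: 0.021
grasp_force: 63.2
```

```bash
python3 -c "
from h import *
st(); go(.62,-.005,.145,176.3); grab('wrist','w3.png')"
```

```text
{'clock': 6.9, 'qpos': [-0.0025, 0.4829, 0.4312, 1.5228, 0.0004, 0.0586], 'ee_pos': [0.6189, -0.0014, 0.2744], 'eef_rot': [-0.0958, -3.1363, -0.0005], 'force': [-0.1485, -0.1683, -1.4396], 'opening': 0.021, 'grasp_force': 63.1637}
go (0.62, -0.005, 0.145, 176.3) rot [0.0, -0.03, 0.02] shift [-0.03, -0.07, 2.59]
```

View pics/w3.png

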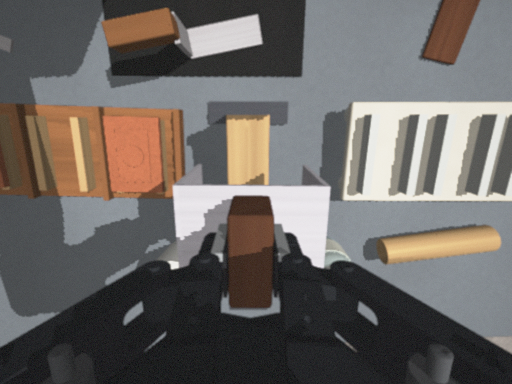

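The cover (175–328) sits centred over the rail (227–270), so I'm lowering it now. The rack's bars and the scraper on its mat are also in view.

{"api": "apply_moves", "payload": {
  "increments": [
    {"translation":[0,-0.03,0.3],"rot":[0,0,0]},
    {"translation":[0,-0.03,0.4],"rot":[0,0,0]},
    {"translation":[0,0,0.4],"rot":[0,0,0]},
    {"translation":[0,0,0.4],"rot":[0,0,0]},
    {"translation":[0,0,0.4],"rot":[0,0,0]},
    {"translation":[0,0,0.3],"rot":[0,0,0]},
    {"translation":[0,0,0.15],"rot":[0,0,0]},
    {"translation":[0,0,0.1],"rot":[0,0,0]},
    {"translation":[0,0,0.06],"rot":[0,0,0]},
    {"translation":[0,0,0],"rot":[0,0,0]}
  ]
}}

```text
clock: 7.95
ee_pos: [0.6197, -0.0079, 0.1514]
eef_rot: [0.102, 3.14, -0.0]
force: [0.2, 0.1, -1.6]
opening: 0.0208
grasp_force: 63.2
```

```bash
python3 -c "
from h import *
st(); go(.62,-.005,.145,176.3)"
```

```text
{'clock': 7.95, 'qpos': [-0.0127, 0.5279, 0.1837, 1.2263, -0.0002, 0.0525], 'ee_pos': [0.6197, -0.0079, 0.1514], 'eef_rot': [0.1024, 3.1397, -0.0002], 'force': [0.2336, 0.1209, -1.5746], 'opening': 0.0208, 'grasp_force': 63.1774}
go (0.62, -0.005, 0.145, 176.3) rot [-0.0, 0.0, -0.0] shift [-0.0, 0.06, 0.13]
```

{"api": "apply_moves", "payload": {
  "increments": [
    {"translation":[0,0,0.05],"rot":[0,0,0]},
    {"translation":[0,0,0.05],"rot":[0,0,0]},
    {"translation":[0,0,0.02],"rot":[0,0,0]},
    {"translation":[0,0,0],"rot":[0,0,0]}
  ]
}}

```text
clock: 8.35
ee_pos: [0.6194, -0.0075, 0.1452]
eef_rot: [-0.102, -3.14, 0.0]
force: [-0.1, 0.7, -1.6]
opening: 0.021
grasp_force: 63.2
```

{"api": "apply_moves", "payload": {
  "increments": [
    {"translation":[0,0,0.03],"rot":[0,0,0]},
    {"translation":[0,0,0.03],"rot":[0,0,0]},
    {"translation":[0,0,0],"rot":[0,0,0]}
  ]
}}

```text
clock: 8.65
ee_pos: [0.6198, -0.0074, 0.1447]
eef_rot: [0.101, 3.138, -0.0]
force: [-4.0, 0.5, 8.6]
opening: 0.021
grasp_force: 64.3
```

{"api": "apply_moves", "payload": {
  "grip": 85,
  "increments": [
    {"translation":[0,0,-0.03],"rot":[0,0,0]},
    {"translation":[0,0,0],"rot":[0,0,0]},
    {"translation":[0,0,0],"rot":[0,0,0]},
    {"translation":[0,0,0],"rot":[0,0,0]},
    {"translation":[0,0,0],"rot":[0,0,0]},
    {"translation":[0,0,0],"rot":[0,0,0]},
    {"translation":[0,0,0],"rot":[0,0,0]}
  ]
}}

```text
clock: 9.35
ee_pos: [0.6195, -0.0076, 0.1437]
eef_rot: [-0.102, -3.14, 0.0]
force: [0.5, 0.4, 0.0]
opening: 0.0847
grasp_force: 0.0
```

{"api": "apply_moves", "payload": {
  "increments": [
    {"translation":[0,0,-0.2],"rot":[0,0,0]},
    {"translation":[0,0,-0.5],"rot":[0,0,0]},
    {"translation":[0,0,-0.8],"rot":[0,0,0]},
    {"translation":[0,0,-0.8],"rot":[0,0,0]},
    {"translation":[0,0,-0.7],"rot":[0,0,0]},
    {"translation":[0.5,0,0],"rot":[0,0,0]},
    {"translation":[0.9,0,0],"rot":[0,0,0]},
    {"translation":[0.9,0,0],"rot":[0,0,0]},
    {"translation":[0.5,0,0],"rot":[0,0,0]},
    {"translation":[0,0,0],"rot":[0,0,0]}
  ]
}}

```text
clock: 10.35
ee_pos: [0.4768, 0.0017, 0.2956]
eef_rot: [0.101, 3.139, 0.0]
force: [1.3, 0.3, 0.4]
opening: 0.0853
grasp_force: 0.0
```

```bash
python3 -c "
from h import *
st(); grab('wrist','w4.png')"
```

```text
{'clock': 10.35, 'qpos': [0.0035, 0.1774, 0.0552, 1.4478, 0.0, 0.068], 'ee_pos': [0.4768, 0.0017, 0.2956], 'eef_rot': [0.1013, 3.1392, 0.0001], 'force': [1.276, 0.2735, 0.3683], 'opening': 0.0853, 'grasp_force': 0.0}
```

View pics/w4.png

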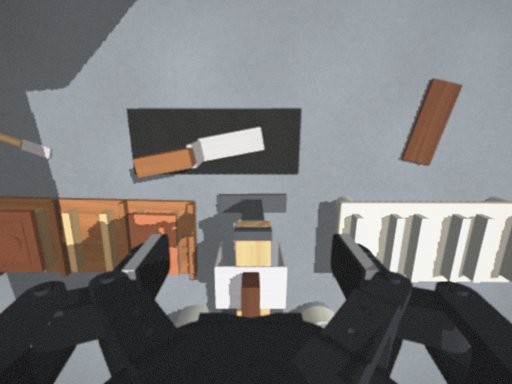

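The cover hangs astride the rail at (251,285), with a leg on either side. The scraper's handle is at (165,162) and its blade at (230,143). The rack is at right (345–512, 203–280).

Run:
```python
from h import *
c=load('wrist'); hsv=cv2.cvtColor(c['color'],cv2.COLOR_RGB2HSV)
B={}
for n,lo,hi,z in(('handle',(5,90,100),(18,255,255),.095),('blade',(0,0,200),(180,40,255),.006)):
    k=cv2.inRange(hsv,lo,hi); k[:108]=0;k[185:]=0;k[:,:130]=0;k[:,280:]=0
    cs,_=cv2.findContours(k,cv2.RETR_EXTERNAL,cv2.CHAIN_APPROX_NONE); q=max(cs,key=cv2.contourArea)
    r=cv2.minAreaRect((onz(c,q.reshape(-1,2).astype(float),z)[:,:2]*1000).astype(np.float32)); print(n,np.round(r[0],1),np.round(r[1]),round(r[2],1), cv2.boundingRect(q)); B[n]=np.array(r[0])
d=B['blade']-B['handle']; h=np.degrees(np.arctan2(d[1],d[0])); print(h,np.linalg.norm(d))
P=onz(c,[(128,109),(300,108),(299,174),(134,176)],.003)*1000; print('mat',np.round(P[:,:2]).tolist())
print('rack near-left/near edge',np.round(onz(c,[(341,204),(508,203),(346,281)],.045)*1000)[:,:2].tolist())
x,y=B['handle']/1000; go(x,y,.15,h+180)
```

```text
handle [ 457.2 -101.8] [25. 75.] 7.0 (133, 148, 62, 30)
blade [448.2 -24.7] [33. 94.] 7.2 (199, 128, 65, 33)
96.6187497313913 77.607571113769
mat [[388.0, -173.0], [403.0, 81.0], [502.0, 78.0], [489.0, -182.0]]
rack near-left/near edge [[542.0, 131.0], [555.0, 370.0], [671.0, 142.0]]
go (np.float64(0.4571531677246094), np.float64(-0.10183092498779298), 0.15, np.float64(276.6187497313913)) rot [-0.01, 0.01, -11.67] shift [2.0, 0.67, 2.91]
```

{"api": "apply_moves", "payload": {
  "increments": [
    {"translation":[0,0,0],"rot":[0,0,-1]},
    {"translation":[0,0,0],"rot":[0,0,-1]},
    {"translation":[0,0,0],"rot":[0,0,-1]},
    {"translation":[0,0,0],"rot":[0,0,-1]},
    {"translation":[0,0,0],"rot":[0,0,-1]},
    {"translation":[0,0,0],"rot":[0,0,-1]},
    {"translation":[0,0,0],"rot":[0,0,-1]},
    {"translation":[0,0,0],"rot":[0,0,-1]},
    {"translation":[0,0,0],"rot":[0,0,-1]},
    {"translation":[0,0,0],"rot":[0,0,-1]}
  ]
}}

```text
clock: 11.4
ee_pos: [0.4813, 0.0014, 0.2941]
eef_rot: [-2.073, 2.36, -0.001]
force: [0.5, 0.4, -1.3]
opening: 0.0852
grasp_force: 0.0
```

{"api": "apply_moves", "payload": {
  "increments": [
    {"translation":[0,0,0],"rot":[0,0,-1]},
    {"translation":[0,0,0],"rot":[0,0,-0.72]},
    {"translation":[0.7,0.22,0.6],"rot":[0,0,0]},
    {"translation":[0.7,0.22,0.6],"rot":[0,0,0]},
    {"translation":[0.6,0.22,0.6],"rot":[0,0,0]},
    {"translation":[0,0,0.5],"rot":[0,0,0]},
    {"translation":[0,0,0],"rot":[0,0,0]},
    {"translation":[0,0,0],"rot":[0,0,0]}
  ]
}}

```text
clock: 12.2
ee_pos: [0.4602, -0.1019, 0.1792]
eef_rot: [-2.353, 2.081, 0.0]
force: [-0.1, -0.7, 1.5]
opening: 0.0852
grasp_force: 0.0
```

```bash
python3 -c "
from h import *
st(); go(.458,-.105,.075,277); c=grab('wrist','w5.png')"
```

```text
{'clock': 12.2, 'qpos': [-0.2181, 0.2256, -0.1918, 1.1533, 0.0001, -1.9112], 'ee_pos': [0.4602, -0.1019, 0.1792], 'eef_rot': [-2.353, 2.0814, 0.0001], 'force': [-0.1137, -0.6651, 1.4571], 'opening': 0.0852, 'grasp_force': 0.0}
go (0.458, -0.105, 0.075, 277) rot [-0.0, 0.0, 0.0] shift [0.06, 0.05, 2.08]
```

View pics/w5.png

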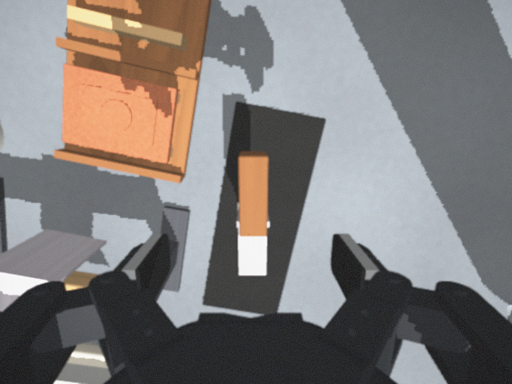

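The handle (239–269, 153–236) and blade (240–267, 236–275) stand upright in the view, so the heading is right.

```bash
python3 -c "
from h import *
c=load('wrist'); P=onz(c,[(254,154),(253,236)],.095); print(P); print(onz(c,[(253,275)],.006))
P=P.mean(0); go(P[0],P[1],.075,277)"
```

```text
[[ 0.46173932 -0.14091597  0.095     ]
 [ 0.45373295 -0.07175032  0.095     ]]
[[0.4408724  0.02178071 0.006     ]]
go (np.float64(0.4577361381570459), np.float64(-0.1063331460210647), 0.075, 277) rot [-0.01, -0.0, 0.01] shift [0.08, 0.07, 2.1]
```

{"api": "apply_moves", "payload": {
  "increments": [
    {"translation":[0.08,0.06,0.4],"rot":[0,0,0]},
    {"translation":[0,0,0.5],"rot":[0,0,0]},
    {"translation":[0,0,0.5],"rot":[0,0,0]},
    {"translation":[0,0,0.4],"rot":[0,0,0]},
    {"translation":[0,0,0.26],"rot":[0,0,0]},
    {"translation":[0,0,0],"rot":[0,0,0]},
    {"translation":[0,0,0],"rot":[0,0,0]}
  ]
}}

```text
clock: 12.95
ee_pos: [0.4585, -0.1059, 0.0773]
eef_rot: [-2.353, 2.079, -0.004]
force: [-0.0, 0.4, 0.8]
opening: 0.0848
grasp_force: 0.0
```

```bash
python3 -c "
from h import *
st(); go(.4577,-.106,.075,277)"
```

```text
{'clock': 12.95, 'qpos': [-0.227, 0.3296, -0.3485, 0.8901, -0.0, -1.9214], 'ee_pos': [0.4585, -0.1059, 0.0773], 'eef_rot': [-2.3534, 2.0792, -0.0036], 'force': [-0.0028, 0.4194, 0.8002], 'opening': 0.0848, 'grasp_force': 0.0}
go (0.4577, -0.106, 0.075, 277) rot [-0.02, -0.01, 0.01] shift [0.0, 0.02, 0.05]
```

Close, then lift.

{"api": "apply_moves", "payload": {
  "grip": 0,
  "increments": [
    {"translation":[0,0,0],"rot":[0,0,0]},
    {"translation":[0,0,0],"rot":[0,0,0]},
    {"translation":[0,0,0],"rot":[0,0,0]},
    {"translation":[0,0,0],"rot":[0,0,0]},
    {"translation":[0,0,0],"rot":[0,0,0]},
    {"translation":[0,0,0],"rot":[0,0,0]},
    {"translation":[0,0,0],"rot":[0,0,0]},
    {"translation":[0,0,0],"rot":[0,0,0]},
    {"translation":[0,0,0],"rot":[0,0,0]}
  ]
}}

```text
clock: 13.85
ee_pos: [0.4572, -0.1063, 0.0762]
eef_rot: [-2.353, 2.081, -0.001]
force: [0.1, -0.4, 4.8]
opening: 0.0232
grasp_force: 61.5
```

```bash
python3 -c "
from h import *
st()"
```

```text
{'clock': 13.85, 'qpos': [-0.2283, 0.3301, -0.351, 0.8886, -0.0, -1.9215], 'ee_pos': [0.4572, -0.1063, 0.0762], 'eef_rot': [-2.3527, 2.0812, -0.0014], 'force': [0.1107, -0.4116, 4.7734], 'opening': 0.0232, 'grasp_force': 61.4501}
```

{"api": "apply_moves", "payload": {
  "increments": [
    {"translation":[0,0,-0.2],"rot":[0,0,0]},
    {"translation":[0,0,-0.5],"rot":[0,0,0]},
    {"translation":[0,0,-0.8],"rot":[0,0,0]},
    {"translation":[0,0,-0.8],"rot":[0,0,0]},
    {"translation":[0,0,-0.8],"rot":[0,0,0]},
    {"translation":[0,0,-0.7],"rot":[0,0,0]},
    {"translation":[0,0,-0.4],"rot":[0,0,0]},
    {"translation":[0,0,0],"rot":[0,0,0]}
  ]
}}

```text
clock: 14.65
ee_pos: [0.4579, -0.1065, 0.2887]
eef_rot: [-2.351, 2.08, -0.008]
force: [0.1, -0.6, -3.1]
opening: 0.0232
grasp_force: 60.5
```

```bash
python3 -c "
from h import *
st(); go(.36,-.14,.25,175.05)"
```

```text
{'clock': 14.65, 'qpos': [-0.2282, 0.1619, 0.0186, 1.4222, -0.0003, -1.9215], 'ee_pos': [0.4579, -0.1065, 0.2887], 'eef_rot': [-2.3515, 2.0799, -0.0076], 'force': [0.143, -0.5663, -3.0791], 'opening': 0.0232, 'grasp_force': 60.5449}
go (0.36, -0.14, 0.25, 175.05) rot [-0.04, 0.02, 11.86] shift [1.89, -0.84, 0.77]
```

{"api": "apply_moves", "payload": {
  "increments": [
    {"translation":[0,0,0],"rot":[0,0,1]},
    {"translation":[0,0,0],"rot":[0,0,1]},
    {"translation":[0,0,0],"rot":[0,0,1]},
    {"translation":[0,0,0],"rot":[0,0,1]},
    {"translation":[0,0,0],"rot":[0,0,1]},
    {"translation":[0,0,0],"rot":[0,0,1]},
    {"translation":[0,0,0],"rot":[0,0,1]},
    {"translation":[0,0,0],"rot":[0,0,1]},
    {"translation":[0,0,0],"rot":[0,0,1]},
    {"translation":[0,0,0],"rot":[0,0,1]}
  ]
}}

```text
clock: 15.65
ee_pos: [0.4553, -0.1058, 0.2832]
eef_rot: [0.293, -3.123, -0.003]
force: [0.3, 0.2, -2.4]
opening: 0.0235
grasp_force: 60.5
```

{"api": "apply_moves", "payload": {
  "increments": [
    {"translation":[0,0,0],"rot":[0,0,1]},
    {"translation":[0,0,0],"rot":[0,0,0.86]},
    {"translation":[0.2,-0.1,0],"rot":[0,0,0]},
    {"translation":[0.3,-0.2,0.3],"rot":[0,0,0]},
    {"translation":[0.4,-0.25,0.5],"rot":[0,0,0]},
    {"translation":[0.3,-0.18,0.5],"rot":[0,0,0]},
    {"translation":[0,0,0.3],"rot":[0,0,0]},
    {"translation":[0,0,0],"rot":[0,0,0]},
    {"translation":[0,0,0],"rot":[0,0,0]}
  ]
}}

```text
clock: 16.55
ee_pos: [0.393, -0.1372, 0.2054]
eef_rot: [-0.133, -3.137, -0.001]
force: [-0.0, -0.2, -1.9]
opening: 0.023
grasp_force: 60.5
```

```bash
python3 -c "
from h import *
st(); go(.393,-.1372,.093,175.05); c=grab('wrist','w6.png')"
```

```text
{'clock': 16.55, 'qpos': [-0.3359, 0.1007, -0.2723, 1.1996, 0.0, -0.2514], 'ee_pos': [0.393, -0.1372, 0.2054], 'eef_rot': [-0.1327, -3.1371, -0.0008], 'force': [-0.0013, -0.1638, -1.9182], 'opening': 0.023, 'grasp_force': 60.4747}
go (0.393, -0.1372, 0.093, 175.05) rot [0.0, -0.01, 0.01] shift [0.0, 0.0, 2.25]
```

View pics/w6.png

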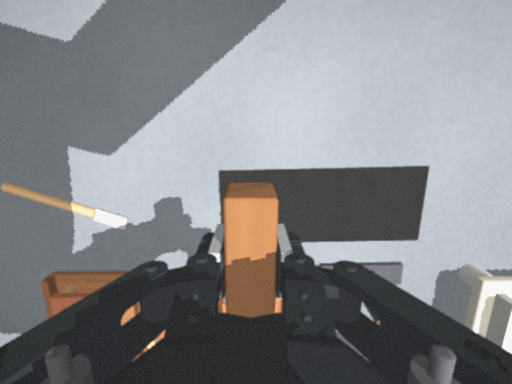

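The handle and gripper block the forward view here. I can measure the rack from the two earlier pictures instead.

```bash
python3 -c "
from h import *
a=cv2.imread('pics/w3.png')[92:212,335:512]; b=cv2.imread('pics/w4.png')[192:292,332:512]
f=lambda i:cv2.resize(i,None,fx=4,fy=4,interpolation=cv2.INTER_CUBIC)[:, :700]
a=cv2.resize(a[:70],None,fx=4,fy=4,interpolation=cv2.INTER_CUBIC)[:, :700]; b=cv2.resize(b[:75],None,fx=4,fy=4,interpolation=cv2.INTER_CUBIC)[:, :700]
cv2.imwrite('pics/rack.png',np.vstack([a,b])); print(a.shape,b.shape)"
```

```text
(280, 700, 3) (300, 700, 3)
```

View pics/rack.png

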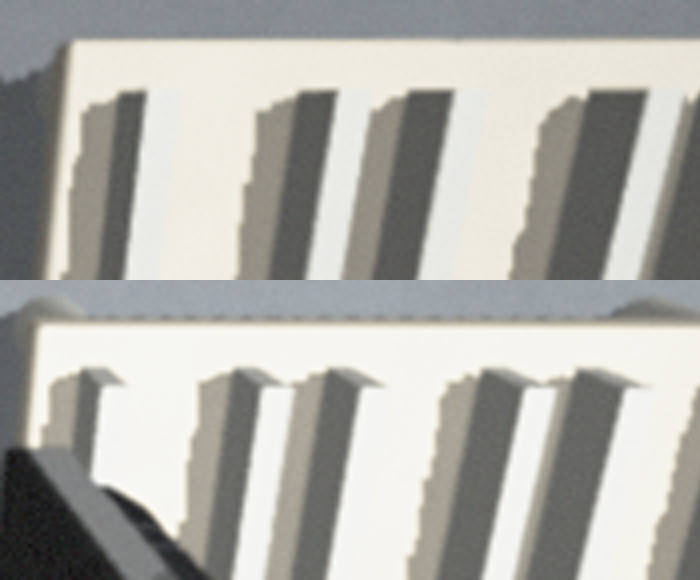

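Rack crop: the top-left edges of the bars run (148,90)→(124,278), (338,90)→(305,278), (455,90)→(417,278) and (648,90)→(605,278) in the upper half. The lower half gives matching edges at x≈102, 262, 360, 524 and 622.

Run:
```python
from h import *
c=load('wrist')
def pose(p,r):
    Rt=R.from_rotvec(r).as_matrix(); T=np.eye(4)
    T[:3,:3]=Rt@np.array([[0.001,.964,.267],[1,-.001,0],[0,.267,-.964]]); T[:3,3]=np.array(p)+Rt@[.0677,.0001,-.1276]; c['world_from_camera']=T
def ln(n,uv,off,z):
    P=onz(c,np.array(uv)/4+off-.4,z)[:,:2]*1000; d=P[-1]-P[0]; print(n,np.round(P,1).tolist(),'ang',round(np.degrees(np.arctan2(d[1],d[0])),1))
pose([.6189,-.0014,.2744],[-.0958,-3.1363,-.0005])
o=np.array([335,92])
for i,(a,b) in enumerate([((148,90),(124,278)),((338,90),(305,278)),((455,90),(417,278)),((648,90),(605,278))]): ln('w3 bar%d'%(i+1),[a,b],o,.067)
ln('w3 edge',[(70,41),(690,41)],o,.045); ln('w3 left',[(70,41),(48,270)],o,.045)
pose([.4768,.0017,.2956],[.1013,3.1392,.0001])
o=np.array([332,192])
for i,(a,b) in enumerate([((102,107),(91,193)),((262,107),(235,295)),((360,107),(327,295)),((524,107),(485,295)),((622,107),(580,295))]): ln('w4 bar%d'%(i+1),[a,b],o,.067)
ln('w4 edge',[(38,43),(690,43)],o,.045)
```

```text
w3 bar1 [[557.1, 146.6], [612.9, 142.6]] ang -4.1
w3 bar2 [[560.8, 202.0], [616.4, 197.9]] ang -4.2
w3 bar3 [[563.0, 235.9], [618.5, 231.9]] ang -4.1
w3 bar4 [[566.8, 291.2], [622.1, 288.4]] ang -2.9
w3 edge [[541.2, 131.0], [554.0, 320.0]] ang 86.1
w3 left [[541.2, 131.0], [612.7, 126.7]] ang -3.4
w4 bar1 [[556.5, 146.6], [589.2, 144.0]] ang -4.5
w4 bar2 [[559.9, 201.9], [633.2, 197.8]] ang -3.2
w4 bar3 [[561.9, 235.5], [635.1, 231.0]] ang -3.5
w4 bar4 [[565.3, 291.3], [638.3, 287.5]] ang -2.9
w4 bar5 [[567.3, 324.3], [640.2, 321.2]] ang -2.4
w4 edge [[539.1, 131.1], [553.6, 363.6]] ang 86.4
```

{"api": "apply_moves", "payload": {
  "increments": [
    {"translation":[0,0,0.3],"rot":[0,0,0]},
    {"translation":[0,0,0.5],"rot":[0,0,0]},
    {"translation":[0,0,0.5],"rot":[0,0,0]},
    {"translation":[0,0,0.4],"rot":[0,0,0]},
    {"translation":[0,0,0.3],"rot":[0,0,0]},
    {"translation":[0,0,0.2],"rot":[0,0,0]},
    {"translation":[0,0,0.05],"rot":[0,0,0]},
    {"translation":[0,0,0],"rot":[0,0,0]},
    {"translation":[0,0,0],"rot":[0,0,0]}
  ]
}}

```text
clock: 17.5
ee_pos: [0.3948, -0.1376, 0.0942]
eef_rot: [0.134, 3.137, -0.001]
force: [0.5, -0.2, -2.9]
opening: 0.0232
grasp_force: 60.5
```

```bash
python3 -c "
from h import *
st(); go(.393,-.1372,.093,175.05);go(.5006,-.1465,.093,175.05); c=grab('side'); im=c['color']
a=cv2.resize(im[170:300,190:330],None,fx=4,fy=4,interpolation=cv2.INTER_CUBIC); cv2.imwrite('pics/s1.png',cv2.cvtColor(a,cv2.COLOR_RGB2BGR))"
```

```text
{'clock': 17.5, 'qpos': [-0.3353, 0.2166, -0.4552, 0.897, -0.0, -0.2498], 'ee_pos': [0.3948, -0.1376, 0.0942], 'eef_rot': [0.1342, 3.1369, -0.0009], 'force': [0.5286, -0.2372, -2.918], 'opening': 0.0232, 'grasp_force': 60.5487}
go (0.393, -0.1372, 0.093, 175.05) rot [-0.0, 0.01, 0.01] shift [0.04, 0.0, 0.02]
go (0.5006, -0.1465, 0.093, 175.05) rot [-0.0, 0.01, 0.01] shift [-2.12, 0.01, 0.02]
```

View pics/s1.png

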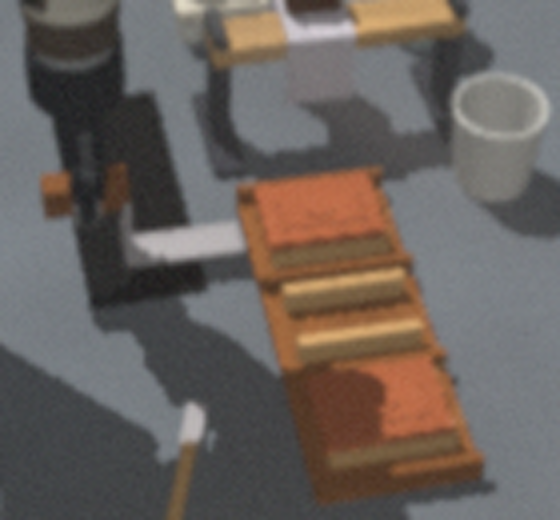

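The side view shows the blade level at (190,240), pointing into the near bay below the tile. The other tile, at (400,400), is now free of its cover.

{"api": "apply_moves", "payload": {
  "increments": [
    {"translation":[-0.1,0,0],"rot":[0,0,0]},
    {"translation":[-0.2,0,0],"rot":[0,0,0]},
    {"translation":[-0.25,0,0],"rot":[0,0,0]},
    {"translation":[-0.25,0,0],"rot":[0,0,0]},
    {"translation":[-0.2,0,0],"rot":[0,0,0]},
    {"translation":[0,0,0],"rot":[0,0,0]}
  ]
}}

```text
clock: 18.15
ee_pos: [0.446, -0.142, 0.0935]
eef_rot: [0.134, 3.137, -0.001]
force: [-0.3, 0.1, -2.0]
opening: 0.0232
grasp_force: 60.6
```

{"api": "apply_moves", "payload": {
  "increments": [
    {"translation":[-0.1,0,0],"rot":[0,0,0]},
    {"translation":[-0.25,0,0],"rot":[0,0,0]},
    {"translation":[-0.25,0,0],"rot":[0,0,0]},
    {"translation":[-0.25,0,0],"rot":[0,0,0]},
    {"translation":[-0.17,0,0],"rot":[0,0,0]},
    {"translation":[-0.1,0,0],"rot":[0,0,0]},
    {"translation":[0,0,0],"rot":[0,0,0]},
    {"translation":[0,0,0],"rot":[0,0,0]}
  ]
}}

```text
clock: 18.95
ee_pos: [0.4988, -0.1463, 0.0931]
eef_rot: [-0.135, -3.138, -0.0]
force: [-0.4, 0.6, -2.8]
opening: 0.0232
grasp_force: 60.6
```

```bash
python3 -c "
from h import *
st(); go(.5006,-.1465,.104,175.05)"
```

```text
{'clock': 18.95, 'qpos': [-0.2852, 0.3974, -0.194, 0.9806, -0.0001, -0.1993], 'ee_pos': [0.4988, -0.1463, 0.0931], 'eef_rot': [-0.1348, -3.1376, -0.0003], 'force': [-0.3909, 0.5824, -2.793], 'opening': 0.0232, 'grasp_force': 60.5594}
go (0.5006, -0.1465, 0.104, 175.05) rot [0.0, -0.01, 0.0] shift [-0.04, -0.0, -0.22]
```

{"api": "apply_moves", "payload": {
  "increments": [
    {"translation":[-0.03,0,-0.05],"rot":[0,0,0]},
    {"translation":[0,0,-0.06],"rot":[0,0,0]},
    {"translation":[0,0,-0.06],"rot":[0,0,0]},
    {"translation":[0,0,-0.05],"rot":[0,0,0]},
    {"translation":[0,0,-0.05],"rot":[0,0,0]},
    {"translation":[0,0,-0.08],"rot":[0,0,0]},
    {"translation":[0,0,-0.1],"rot":[0,0,0]},
    {"translation":[0,0,-0.15],"rot":[0,0,0]},
    {"translation":[0,0,-0.15],"rot":[0,0,0]},
    {"translation":[0,0,-0.1],"rot":[0,0,0]}
  ]
}}

```text
clock: 19.95
ee_pos: [0.5015, -0.1467, 0.1369]
eef_rot: [0.135, 3.137, -0.001]
force: [0.1, -0.8, -3.0]
opening: 0.0231
grasp_force: 60.5
```

{"api": "apply_moves", "payload": {
  "increments": [
    {"translation":[0,0,-0.2],"rot":[0,0,0]},
    {"translation":[0,0,-0.3],"rot":[0,0,0]},
    {"translation":[0,0,-0.4],"rot":[0,0,0]},
    {"translation":[0,0,-0.5],"rot":[0,0,0]},
    {"translation":[0,0,-0.5],"rot":[0,0,0]},
    {"translation":[0,0,-0.5],"rot":[0,0,0]},
    {"translation":[0,0,-0.3],"rot":[0,0,0]},
    {"translation":[0,0,-0.2],"rot":[0,0,0]},
    {"translation":[0,0,0],"rot":[0,0,0]}
  ]
}}

```text
clock: 20.85
ee_pos: [0.5017, -0.1468, 0.2826]
eef_rot: [0.135, 3.136, -0.001]
force: [0.6, 0.1, -3.3]
opening: 0.0238
grasp_force: 60.5
```

Run:
```python
from h import *
s=st(); go(.5246,.2710,s['ee_pos'][2],176.35)
c=grab('side'); im=c['color']
P=s['ee_pos']+np.array([.09*.9963,-.09*.0863,-.073]); print(proj(c,P))
u,v=proj(c,P)[0].astype(int)
a=cv2.resize(im[v-55:v+55,u-75:u+75],None,fx=4,fy=4,interpolation=cv2.INTER_CUBIC); cv2.imwrite('pics/s2.png',cv2.cvtColor(a,cv2.COLOR_RGB2BGR))
```

```text
{'clock': 20.85, 'qpos': [-0.2846, 0.2714, 0.1423, 1.4384, -0.0, -0.1988], 'ee_pos': [0.5017, -0.1468, 0.2826], 'eef_rot': [0.1346, 3.1355, -0.0013], 'force': [0.6284, 0.0831, -3.3409], 'opening': 0.0238, 'grasp_force': 60.4685}
go (0.5246, 0.271, np.float64(0.28258885549517543), 176.35) rot [-0.0, 0.02, -0.15] shift [0.07, 8.37, 0.0]
[[271.34597667 183.95255866]]
```

View pics/s2.png

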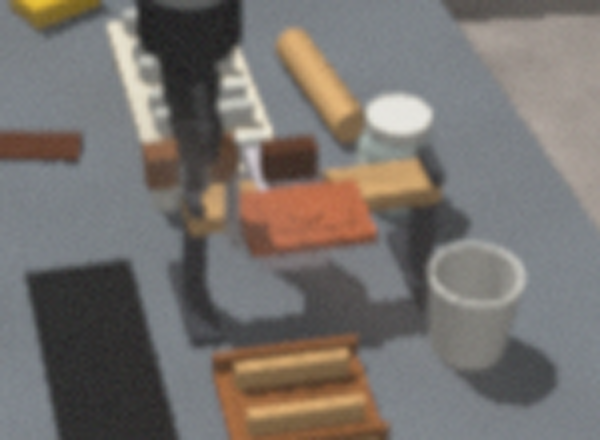

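The tile rests flat on the blade at (310,218) in the crop, well above the rail and cover. Next I'm carrying it to the rack's middle bay.

{"api": "apply_moves", "payload": {
  "increments": [
    {"translation":[0,0.15,0],"rot":[0,0,-0.03]},
    {"translation":[0,0.3,0],"rot":[0,0,-0.03]},
    {"translation":[0,0.45,0],"rot":[0,0,-0.03]},
    {"translation":[0.03,0.6,0],"rot":[0,0,-0.03]},
    {"translation":[0.04,0.6,0],"rot":[0,0,-0.03]},
    {"translation":[0,0.6,0],"rot":[0,0,0]},
    {"translation":[0,0.6,0],"rot":[0,0,0]},
    {"translation":[0,0.6,0],"rot":[0,0,0]},
    {"translation":[0,0.6,0],"rot":[0,0,0]},
    {"translation":[0,0.6,0],"rot":[0,0,0]}
  ]
}}

```text
clock: 21.9
ee_pos: [0.5137, 0.1106, 0.2799]
eef_rot: [-0.097, -3.138, -0.001]
force: [0.2, -0.1, -4.0]
opening: 0.0232
grasp_force: 60.4
```

{"api": "apply_moves", "payload": {
  "increments": [
    {"translation":[0,0.6,0],"rot":[0,0,0]},
    {"translation":[0,0.6,0],"rot":[0,0,0]},
    {"translation":[0,0.6,0],"rot":[0,0,0]},
    {"translation":[0,0.6,0],"rot":[0,0,0]},
    {"translation":[0,0.45,0],"rot":[0,0,0]},
    {"translation":[0,0.3,0],"rot":[0,0,0]},
    {"translation":[0,0.12,0],"rot":[0,0,0]},
    {"translation":[0,0,0],"rot":[0,0,0]},
    {"translation":[0,0,0],"rot":[0,0,0]}
  ]
}}

```text
clock: 22.8
ee_pos: [0.5249, 0.2706, 0.2806]
eef_rot: [-0.1, -3.139, 0.001]
force: [-0.5, -1.6, -4.3]
opening: 0.023
grasp_force: 60.3
```

```bash
cat >> h.py <<'E'
def tilecheck(cam,center,yaw,z0,dz=.010,pad=14):
    """compare orange blob with the tile outline expected (corner pixels)"""
    c=grab(cam); a=np.radians(yaw); ex=np.array([np.cos(a),np.sin(a),0]); ey=np.array([-np.sin(a),np.cos(a),0])
    C=np.array([center[0],center[1],z0+dz]); cor=[C+i*.05*ex+j*.035*ey for i,j in((-1,-1),(-1,1),(1,1),(1,-1))]
    p=proj(c,cor); hsv=cv2.cvtColor(c['color'],cv2.COLOR_RGB2HSV); m=cv2.inRange(hsv,(3,110,90),(15,255,255))
    box=np.zeros_like(m); cv2.fillConvexPoly(box,cv2.convexHull(np.round(p).astype(np.int32)),255); box=cv2.dilate(box,np.ones((pad,pad))); m&=box
    cs,_=cv2.findContours(m,cv2.RETR_EXTERNAL,cv2.CHAIN_APPROX_NONE); q=max(cs,key=cv2.contourArea)
    W=onz(c,q.reshape(-1,2).astype(float),z0+dz); r=cv2.minAreaRect((W[:,:2]*1000).astype(np.float32))
    print(cam,'tile seen',np.round(r[0],1),np.round(r[1],1),round(r[2],1),'expected',np.round(np.array(center[:2])*1000,1),'px bbox',cv2.boundingRect(q),'exp',np.round([p.min(0),p.max(0)]).tolist())
E
python3 - <<'E'
from h import *
s=st(); go(.5246,.2710,.15,176.35)
a=np.radians(-3.65); P=s['ee_pos']+.09*np.array([np.cos(a),np.sin(a),0])
for k in('side','top'): tilecheck(k,P,-3.65,s['ee_pos'][2]-.070)
E
```

```text
{'clock': 22.8, 'qpos': [0.4761, 0.4173, 0.3454, 1.4998, -0.0005, 0.54], 'ee_pos': [0.5249, 0.2706, 0.2806], 'eef_rot': [-0.1003, -3.1395, 0.0013], 'force': [-0.517, -1.563, -4.3098], 'opening': 0.023, 'grasp_force': 60.3423}
go (0.5246, 0.271, 0.15, 176.35) rot [-0.01, -0.0, -0.0] shift [0.01, 0.01, 2.61]
side tile seen [613.6 258.2] [74.3 97.5] 85.4 expected [614.7 264.8] px bbox (231, 108, 27, 13) exp [[229.0, 107.0], [258.0, 119.0]]
top tile seen [616.5 262.7] [68.3 91.7] 86.2 expected [614.7 264.8] px bbox (150, 142, 26, 33) exp [[147.0, 141.0], [175.0, 177.0]]
```

{"api": "apply_moves", "payload": {
  "increments": [
    {"translation":[0,0,0.15],"rot":[0,0,0]},
    {"translation":[0,0,0.3],"rot":[0,0,0]},
    {"translation":[0,0,0.4],"rot":[0,0,0]},
    {"translation":[0,0,0.4],"rot":[0,0,0]},
    {"translation":[0,0,0.4],"rot":[0,0,0]},
    {"translation":[0,0,0.4],"rot":[0,0,0]},
    {"translation":[0,0,0.3],"rot":[0,0,0]},
    {"translation":[0,0,0.15],"rot":[0,0,0]},
    {"translation":[0,0,0.07],"rot":[0,0,0]},
    {"translation":[0,0,0],"rot":[0,0,0]}
  ]
}}

```text
clock: 23.9
ee_pos: [0.5252, 0.271, 0.1522]
eef_rot: [-0.1, -3.14, 0.0]
force: [-0.3, 0.3, -3.7]
opening: 0.0232
grasp_force: 60.3
```

```bash
python3 -c "
from h import *
st(); go(.5246,.2710,.128,176.35)"
```

```text
{'clock': 23.9, 'qpos': [0.4764, 0.472, 0.0943, 1.1932, 0.0, 0.5401], 'ee_pos': [0.5252, 0.271, 0.1522], 'eef_rot': [-0.1001, -3.1399, 0.0001], 'force': [-0.3112, 0.3134, -3.6954], 'opening': 0.0232, 'grasp_force': 60.3359}
go (0.5246, 0.271, 0.128, 176.35) rot [-0.0, -0.0, -0.0] shift [0.01, -0.0, 0.48]
```

{"api": "apply_moves", "payload": {
  "increments": [
    {"translation":[0,0,0.06],"rot":[0,0,0]},
    {"translation":[0,0,0.06],"rot":[0,0,0]},
    {"translation":[0,0,0.06],"rot":[0,0,0]},
    {"translation":[0,0,0.06],"rot":[0,0,0]},
    {"translation":[0,0,0.06],"rot":[0,0,0]},
    {"translation":[0,0,0.06],"rot":[0,0,0]},
    {"translation":[0,0,0.06],"rot":[0,0,0]},
    {"translation":[0,0,0.05],"rot":[0,0,0]},
    {"translation":[0,0,0],"rot":[0,0,0]},
    {"translation":[0,0,0],"rot":[0,0,0]}
  ]
}}

```text
clock: 24.9
ee_pos: [0.5252, 0.2713, 0.1288]
eef_rot: [0.099, 3.14, 0.0]
force: [0.2, -0.5, -2.0]
opening: 0.0233
grasp_force: 60.4
```

```bash
python3 -c "
from h import *
st(); go(.5246,.2710,.128,176.35)
for k in ('side','top'): tilecheck(k,(.6144,.2653),-3.65,.067)"
```

```text
{'clock': 24.9, 'qpos': [0.4769, 0.4899, 0.0589, 1.1398, 0.0, 0.5402], 'ee_pos': [0.5252, 0.2713, 0.1288], 'eef_rot': [0.0995, 3.14, 0.0], 'force': [0.1821, -0.487, -1.965], 'opening': 0.0233, 'grasp_force': 60.4346}
go (0.5246, 0.271, 0.128, 176.35) rot [0.0, 0.0, 0.0] shift [0.01, -0.01, 0.02]
side tile seen [614.8 260.4] [73.6 95.5] 85.9 expected [614.4 265.3] px bbox (231, 139, 26, 12) exp [[230.0, 137.0], [257.0, 150.0]]
top tile seen [616.5 263.6] [68.3 92.9] 85.6 expected [614.4 265.3] px bbox (162, 155, 23, 29) exp [[161.0, 154.0], [185.0, 185.0]]
```

{"api": "apply_moves", "payload": {
  "increments": [
    {"translation":[0.1,0,0],"rot":[0,0,0]},
    {"translation":[0.15,0,0],"rot":[0,0,0]},
    {"translation":[0.25,0,0],"rot":[0,0,0]},
    {"translation":[0.3,0,0],"rot":[0,0,0]},
    {"translation":[0.3,0,0],"rot":[0,0,0]},
    {"translation":[0.3,0,0],"rot":[0,0,0]},
    {"translation":[0.3,0,0],"rot":[0,0,0]},
    {"translation":[0.3,0,0],"rot":[0,0,0]},
    {"translation":[0.2,0,0],"rot":[0,0,0]},
    {"translation":[0.1,0,0],"rot":[0,0,0]}
  ]
}}

```text
clock: 26.0
ee_pos: [0.4091, 0.2785, 0.129]
eef_rot: [-0.098, -3.14, 0.0]
force: [-0.0, -0.4, -1.8]
opening: 0.0231
grasp_force: 60.5
```

{"api": "apply_moves", "payload": {
  "increments": [
    {"translation":[0,0,0],"rot":[0,0,0]},
    {"translation":[0,0,-0.4],"rot":[0,0,0]},
    {"translation":[0,0,-0.7],"rot":[0,0,0]},
    {"translation":[0,0,-0.8],"rot":[0,0,0]},
    {"translation":[0,0,-0.7],"rot":[0,0,0]},
    {"translation":[0,0,-0.4],"rot":[0,0,0]},
    {"translation":[0,0,0],"rot":[0,0,0]}
  ]
}}

```text
clock: 26.7
ee_pos: [0.4127, 0.2797, 0.2824]
eef_rot: [0.1, 3.133, 0.007]
force: [-0.6, 0.2, -2.1]
opening: 0.0232
grasp_force: 60.6
```

```bash
python3 -c "
from h import *
s=st()
for k in ('side','top'): tilecheck(k,(.6144,.2653),-3.65,.067)
for k in ('side','top'): tilecheck(k,(.5709,-.3641),-4.9,.034)
go(.3736,-.347,s['ee_pos'][2],175.05)"
```

```text
{'clock': 26.7, 'qpos': [0.5957, 0.2184, 0.0725, 1.4166, -0.0002, 0.6596], 'ee_pos': [0.4127, 0.2797, 0.2824], 'eef_rot': [0.1001, 3.1332, 0.0073], 'force': [-0.5699, 0.2043, -2.0882], 'opening': 0.0232, 'grasp_force': 60.5734}
side tile seen [614.1 260.5] [73.5 96.8] 85.5 expected [614.4 265.3] px bbox (231, 139, 26, 12) exp [[230.0, 137.0], [257.0, 150.0]]
top tile seen [613.9 263.8] [68.5 97.9] 86.9 expected [614.4 265.3] px bbox (162, 155, 23, 31) exp [[161.0, 154.0], [185.0, 185.0]]
side tile seen [ 567.9 -365.6] [129.6 126.5] 83.7 expected [ 570.9 -364.1] px bbox (260, 252, 49, 37) exp [[266.0, 258.0], [303.0, 281.0]]
top tile seen [ 570.7 -355.3] [ 94.8 127.7] 85.5 expected [ 570.9 -364.1] px bbox (349, 161, 30, 40) exp [[355.0, 165.0], [377.0, 196.0]]
go (0.3736, -0.347, np.float64(0.28237809081264215), 175.05) rot [-0.01, -0.02, 0.15] shift [-0.36, -12.52, -0.11]
```

{"api": "apply_moves", "payload": {
  "increments": [
    {"translation":[-0.06,-0.3,0],"rot":[0,0,0.05]},
    {"translation":[-0.06,-0.6,0],"rot":[0,0,0.05]},
    {"translation":[-0.06,-0.9,0],"rot":[0,0,0.05]},
    {"translation":[-0.06,-0.9,0],"rot":[0,0,0]},
    {"translation":[-0.06,-0.9,0],"rot":[0,0,0]},
    {"translation":[-0.06,-0.9,0],"rot":[0,0,0]},
    {"translation":[0,-0.9,0],"rot":[0,0,0]},
    {"translation":[0,-0.9,0],"rot":[0,0,0]},
    {"translation":[0,-0.9,0],"rot":[0,0,0]},
    {"translation":[0,-0.9,0],"rot":[0,0,0]}
  ]
}}

```text
clock: 27.9
ee_pos: [0.393, -0.1286, 0.2778]
eef_rot: [-0.136, -3.137, 0.0]
force: [1.7, 0.8, -1.4]
opening: 0.0233
grasp_force: 60.6
```

{"api": "apply_moves", "payload": {
  "increments": [
    {"translation":[0,-0.9,0],"rot":[0,0,0]},
    {"translation":[0,-0.9,0],"rot":[0,0,0]},
    {"translation":[0,-0.9,0],"rot":[0,0,0]},
    {"translation":[0,-0.9,0],"rot":[0,0,0]},
    {"translation":[0,-0.5,0],"rot":[0,0,0]},
    {"translation":[0,-0.3,0],"rot":[0,0,0]},
    {"translation":[0,0,0],"rot":[0,0,0]},
    {"translation":[0,0,0],"rot":[0,0,0]}
  ]
}}

```text
clock: 28.7
ee_pos: [0.3753, -0.3449, 0.2781]
eef_rot: [-0.135, -3.137, -0.003]
force: [0.3, 0.9, -2.2]
opening: 0.0235
grasp_force: 60.5
```

```bash
python3 -c "
from h import *
s=st(); go(.3736,-.347,.093,175.05)
c=grab('top'); print(np.round(proj(c,[(.6,-.2,.02)])))"
```

```text
{'clock': 28.7, 'qpos': [-0.7434, 0.2504, 0.1029, 1.4255, 0.0004, -0.6575], 'ee_pos': [0.3753, -0.3449, 0.2781], 'eef_rot': [-0.1349, -3.1372, -0.0028], 'force': [0.2943, 0.9303, -2.2391], 'opening': 0.0235, 'grasp_force': 60.5226}
go (0.3736, -0.347, 0.093, 175.05) rot [0.01, -0.01, 0.0] shift [0.03, -0.05, 3.7]
[[314. 174.]]
```

{"api": "apply_moves", "payload": {
  "increments": [
    {"translation":[0.03,-0.05,0.3],"rot":[0,0,0]},
    {"translation":[0,0,0.6],"rot":[0,0,0]},
    {"translation":[0,0,0.7],"rot":[0,0,0]},
    {"translation":[0,0,0.7],"rot":[0,0,0]},
    {"translation":[0,0,0.6],"rot":[0,0,0]},
    {"translation":[0,0,0.4],"rot":[0,0,0]},
    {"translation":[0,0,0.2],"rot":[0,0,0]},
    {"translation":[0,0,0.1],"rot":[0,0,0]},
    {"translation":[0,0,0],"rot":[0,0,0]},
    {"translation":[0,0,0],"rot":[0,0,0]}
  ]
}}

```text
clock: 29.75
ee_pos: [0.375, -0.3484, 0.1001]
eef_rot: [0.134, 3.137, -0.002]
force: [-1.1, 0.1, -1.7]
opening: 0.0231
grasp_force: 60.5
```

```bash
python3 -c "
from h import *
s=st(); go(.3736,-.347,.096,175.05); go(.4814,-.356,.096,175.05)"
```

```text
{'clock': 29.75, 'qpos': [-0.7487, 0.3734, -0.2103, 0.9847, 0.0, -0.6634], 'ee_pos': [0.375, -0.3484, 0.1001], 'eef_rot': [0.1339, 3.1369, -0.0024], 'force': [-1.1159, 0.0642, -1.7368], 'opening': 0.0231, 'grasp_force': 60.4778}
go (0.3736, -0.347, 0.096, 175.05) rot [-0.01, 0.01, 0.01] shift [0.03, 0.03, 0.08]
go (0.4814, -0.356, 0.096, 175.05) rot [-0.01, 0.01, 0.01] shift [-2.13, 0.03, 0.08]
```

{"api": "apply_moves", "payload": {
  "increments": [
    {"translation":[0,0.03,0.08],"rot":[0,0,0]},
    {"translation":[-0.1,0,0],"rot":[0,0,0]},
    {"translation":[-0.2,0,0],"rot":[0,0,0]},
    {"translation":[-0.25,0,0],"rot":[0,0,0]},
    {"translation":[-0.25,0,0],"rot":[0,0,0]},
    {"translation":[-0.2,0,0],"rot":[0,0,0]},
    {"translation":[0,0,0],"rot":[0,0,0]}
  ]
}}

```text
clock: 30.45
ee_pos: [0.4262, -0.3511, 0.0948]
eef_rot: [0.132, 3.138, -0.001]
force: [0.2, 0.1, -2.2]
opening: 0.0231
grasp_force: 60.6
```

{"api": "apply_moves", "payload": {
  "increments": [
    {"translation":[-0.1,0,0],"rot":[0,0,0]},
    {"translation":[-0.25,0,0],"rot":[0,0,0]},
    {"translation":[-0.25,0,0],"rot":[0,0,0]},
    {"translation":[-0.25,0,0],"rot":[0,0,0]},
    {"translation":[-0.18,0,0],"rot":[0,0,0]},
    {"translation":[-0.1,0,0],"rot":[0,0,0]},
    {"translation":[0,0,0],"rot":[0,0,0]},
    {"translation":[0,0,0],"rot":[0,0,0]}
  ]
}}

```text
clock: 31.25
ee_pos: [0.4798, -0.3555, 0.0946]
eef_rot: [-0.135, -3.138, -0.001]
force: [0.0, 0.1, -1.5]
opening: 0.0234
grasp_force: 60.6
```

```bash
python3 -c "
from h import *
s=st(); go(.4814,-.356,.096,175.05)"
```

```text
{'clock': 31.25, 'qpos': [-0.6375, 0.5317, 0.0324, 1.0724, -0.0002, -0.5515], 'ee_pos': [0.4798, -0.3555, 0.0946], 'eef_rot': [-0.1349, -3.1377, -0.0006], 'force': [0.0102, 0.1313, -1.5181], 'opening': 0.0234, 'grasp_force': 60.5505}
go (0.4814, -0.356, 0.096, 175.05) rot [0.0, -0.01, 0.0] shift [-0.03, -0.01, -0.03]
```

{"api": "apply_moves", "payload": {
  "increments": [
    {"translation":[-0.03,0,-0.05],"rot":[0,0,0]},
    {"translation":[0,0,-0.06],"rot":[0,0,0]},
    {"translation":[0,0,-0.06],"rot":[0,0,0]},
    {"translation":[0,0,-0.05],"rot":[0,0,0]},
    {"translation":[0,0,-0.05],"rot":[0,0,0]},
    {"translation":[0,0,-0.08],"rot":[0,0,0]},
    {"translation":[0,0,-0.1],"rot":[0,0,0]},
    {"translation":[0,0,-0.15],"rot":[0,0,0]},
    {"translation":[0,0,-0.15],"rot":[0,0,0]},
    {"translation":[0,0,-0.1],"rot":[0,0,0]}
  ]
}}

```text
clock: 32.25
ee_pos: [0.4823, -0.356, 0.1385]
eef_rot: [0.135, 3.137, -0.001]
force: [-1.1, -0.2, -3.7]
opening: 0.0235
grasp_force: 60.4
```

{"api": "apply_moves", "payload": {
  "increments": [
    {"translation":[0,0,-0.2],"rot":[0,0,0]},
    {"translation":[0,0,-0.3],"rot":[0,0,0]},
    {"translation":[0,0,-0.4],"rot":[0,0,0]},
    {"translation":[0,0,-0.5],"rot":[0,0,0]},
    {"translation":[0,0,-0.5],"rot":[0,0,0]},
    {"translation":[0,0,-0.5],"rot":[0,0,0]},
    {"translation":[0,0,-0.3],"rot":[0,0,0]},
    {"translation":[0,0,-0.2],"rot":[0,0,0]},
    {"translation":[0,0,0],"rot":[0,0,0]}
  ]
}}

```text
clock: 33.15
ee_pos: [0.4825, -0.3562, 0.2843]
eef_rot: [0.135, 3.136, -0.003]
force: [0.6, -0.4, -2.9]
opening: 0.0231
grasp_force: 60.4
```

Run:
```python
from h import *
s=st(); go(.5189,.1812,.282,176.35)
a=np.radians(-4.95); P=s['ee_pos']+.09*np.array([np.cos(a),np.sin(a),0])
for k in('side','top'): tilecheck(k,P,-4.95,s['ee_pos'][2]-.070)
```

```text
{'clock': 33.15, 'qpos': [-0.636, 0.4332, 0.379, 1.5131, 0.0, -0.5501], 'ee_pos': [0.4825, -0.3562, 0.2843], 'eef_rot': [0.1346, 3.1358, -0.003], 'force': [0.5803, -0.3528, -2.8581], 'opening': 0.0231, 'grasp_force': 60.3975}
go (0.5189, 0.1812, 0.282, 176.35) rot [-0.01, 0.02, -0.15] shift [-0.04, 10.77, 0.05]
side tile seen [ 570.2 -371.9] [134.1 107.1] 69.6 expected [ 572.1 -364. ] px bbox (268, 213, 41, 35) exp [[268.0, 217.0], [309.0, 240.0]]
top tile seen [ 560.6 -364.3] [ 70.4 119.6] 84.0 expected [ 572.1 -364. ] px bbox (374, 152, 27, 42) exp [[374.0, 150.0], [400.0, 187.0]]
```

{"api": "apply_moves", "payload": {
  "increments": [
    {"translation":[0,0.15,0],"rot":[0,0,-0.03]},
    {"translation":[0,0.3,0],"rot":[0,0,-0.03]},
    {"translation":[-0.02,0.45,0],"rot":[0,0,-0.03]},
    {"translation":[-0.02,0.6,0],"rot":[0,0,-0.03]},
    {"translation":[0,0.7,0],"rot":[0,0,-0.03]},
    {"translation":[0,0.7,0],"rot":[0,0,0]},
    {"translation":[0,0.7,0],"rot":[0,0,0]},
    {"translation":[0,0.7,0],"rot":[0,0,0]},
    {"translation":[0,0.7,0],"rot":[0,0,0]},
    {"translation":[0,0.7,0],"rot":[0,0,0]}
  ]
}}

```text
clock: 34.25
ee_pos: [0.5021, -0.0688, 0.2818]
eef_rot: [-0.098, -3.139, -0.001]
force: [0.2, -0.1, -3.7]
opening: 0.0232
grasp_force: 60.4
```

{"api": "apply_moves", "payload": {
  "increments": [
    {"translation":[0,0.7,0],"rot":[0,0,0]},
    {"translation":[0,0.7,0],"rot":[0,0,0]},
    {"translation":[0,0.7,0],"rot":[0,0,0]},
    {"translation":[0,0.7,0],"rot":[0,0,0]},
    {"translation":[0,0.7,0],"rot":[0,0,0]},
    {"translation":[0,0.6,0],"rot":[0,0,0]},
    {"translation":[0,0.45,0],"rot":[0,0,0]},
    {"translation":[0,0.3,0],"rot":[0,0,0]},
    {"translation":[0,0.15,0],"rot":[0,0,0]},
    {"translation":[0,0.07,0],"rot":[0,0,0]}
  ]
}}

```text
clock: 35.25
ee_pos: [0.5186, 0.1819, 0.282]
eef_rot: [-0.098, -3.139, 0.001]
force: [-0.1, -0.1, -2.7]
opening: 0.0231
grasp_force: 60.3
```

{"api": "apply_moves", "payload": {
  "increments": [
    {"translation":[0,0,0],"rot":[0,0,0]},
    {"translation":[0,0,0],"rot":[0,0,0]}
  ]
}}

```text
clock: 35.45
ee_pos: [0.5191, 0.1805, 0.2824]
eef_rot: [-0.101, -3.14, 0.001]
force: [0.2, 0.5, -3.8]
opening: 0.0231
grasp_force: 60.3
```

Run:
```python
from h import *
s=st(); go(.5189,.1812,.15,176.35)
a=np.radians(-3.65); P=s['ee_pos']+.09*np.array([np.cos(a),np.sin(a),0])
for k in('side','top'): tilecheck(k,P,-3.65,s['ee_pos'][2]-.070)
```

```text
{'clock': 35.45, 'qpos': [0.3349, 0.3297, 0.2218, 1.4631, -0.0004, 0.3994], 'ee_pos': [0.5191, 0.1805, 0.2824], 'eef_rot': [-0.1013, -3.1399, 0.0006], 'force': [0.1884, 0.5125, -3.752], 'opening': 0.0231, 'grasp_force': 60.3305}
go (0.5189, 0.1812, 0.15, 176.35) rot [-0.0, -0.0, -0.01] shift [0.0, 0.01, 2.65]
side tile seen [607.8 166.5] [74.7 97.6] 86.1 expected [608.9 174.8] px bbox (235, 120, 29, 14) exp [[233.0, 119.0], [264.0, 132.0]]
top tile seen [610.7 176. ] [78.6 89.4] 88.8 expected [608.9 174.8] px bbox (179, 144, 29, 32) exp [[180.0, 142.0], [207.0, 178.0]]
```

{"api": "apply_moves", "payload": {
  "increments": [
    {"translation":[0,0.01,0.15],"rot":[0,0,0]},
    {"translation":[0,0,0.3],"rot":[0,0,0]},
    {"translation":[0,0,0.4],"rot":[0,0,0]},
    {"translation":[0,0,0.4],"rot":[0,0,0]},
    {"translation":[0,0,0.4],"rot":[0,0,0]},
    {"translation":[0,0,0.4],"rot":[0,0,0]},
    {"translation":[0,0,0.3],"rot":[0,0,0]},
    {"translation":[0,0,0.15],"rot":[0,0,0]},
    {"translation":[0,0,0.07],"rot":[0,0,0]},
    {"translation":[0,0,0],"rot":[0,0,0]}
  ]
}}

```text
clock: 36.55
ee_pos: [0.5192, 0.1817, 0.1537]
eef_rot: [-0.1, -3.14, 0.0]
force: [0.5, 0.9, -3.1]
opening: 0.0232
grasp_force: 60.3
```

```bash
python3 -c "
from h import *
st(); go(.5189,.1812,.128,176.35)"
```

```text
{'clock': 36.55, 'qpos': [0.3368, 0.3938, -0.0246, 1.1527, -0.0001, 0.4004], 'ee_pos': [0.5192, 0.1817, 0.1537], 'eef_rot': [-0.0999, -3.1398, 0.0002], 'force': [0.5469, 0.9317, -3.0861], 'opening': 0.0232, 'grasp_force': 60.3158}
go (0.5189, 0.1812, 0.128, 176.35) rot [-0.0, -0.0, 0.0] shift [0.0, -0.01, 0.51]
```

{"api": "apply_moves", "payload": {
  "increments": [
    {"translation":[0,0,0.06],"rot":[0,0,0]},
    {"translation":[0,0,0.06],"rot":[0,0,0]},
    {"translation":[0,0,0.06],"rot":[0,0,0]},
    {"translation":[0,0,0.06],"rot":[0,0,0]},
    {"translation":[0,0,0.06],"rot":[0,0,0]},
    {"translation":[0,0,0.06],"rot":[0,0,0]},
    {"translation":[0,0,0.06],"rot":[0,0,0]},
    {"translation":[0,0,0.07],"rot":[0,0,0]},
    {"translation":[0,0,0],"rot":[0,0,0]},
    {"translation":[0,0,0],"rot":[0,0,0]}
  ]
}}

```text
clock: 37.55
ee_pos: [0.5192, 0.1819, 0.1293]
eef_rot: [0.099, 3.14, 0.0]
force: [0.1, 0.3, -1.7]
opening: 0.0232
grasp_force: 60.4
```

```bash
python3 -c "
from h import *
st()
for k in ('side','top'): tilecheck(k,(.6087,.1755),-3.65,.067)"
```

```text
{'clock': 37.55, 'qpos': [0.3371, 0.4141, -0.0615, 1.0951, -0.0, 0.4004], 'ee_pos': [0.5192, 0.1819, 0.1293], 'eef_rot': [0.0994, 3.14, 0.0], 'force': [0.0665, 0.2884, -1.7327], 'opening': 0.0232, 'grasp_force': 60.4222}
side tile seen [608.5 170.9] [76.2 95.4] 84.0 expected [608.7 175.5] px bbox (236, 151, 27, 13) exp [[234.0, 150.0], [263.0, 164.0]]
top tile seen [612.9 173.1] [68.1 82.3] 88.8 expected [608.7 175.5] px bbox (191, 157, 22, 26) exp [[189.0, 155.0], [213.0, 186.0]]
```

Retract and raise.

{"api": "apply_moves", "payload": {
  "increments": [
    {"translation":[0.1,0,0],"rot":[0,0,0]},
    {"translation":[0.15,0,0],"rot":[0,0,0]},
    {"translation":[0.25,0,0],"rot":[0,0,0]},
    {"translation":[0.3,0,0],"rot":[0,0,0]},
    {"translation":[0.3,0,0],"rot":[0,0,0]},
    {"translation":[0.3,0,0],"rot":[0,0,0]},
    {"translation":[0.3,0,0],"rot":[0,0,0]},
    {"translation":[0.3,0,0],"rot":[0,0,0]},
    {"translation":[0.2,0,0],"rot":[0,0,0]},
    {"translation":[0.1,0,0],"rot":[0,0,0]}
  ]
}}

```text
clock: 38.65
ee_pos: [0.4032, 0.1892, 0.1295]
eef_rot: [-0.098, -3.14, 0.0]
force: [0.2, -0.0, -2.4]
opening: 0.0233
grasp_force: 60.5
```

{"api": "apply_moves", "payload": {
  "increments": [
    {"translation":[0,0,0],"rot":[0,0,0]},
    {"translation":[0,0,-0.4],"rot":[0,0,0]},
    {"translation":[0,0,-0.7],"rot":[0,0,0]},
    {"translation":[0,0,-0.8],"rot":[0,0,0]},
    {"translation":[0,0,-0.7],"rot":[0,0,0]},
    {"translation":[0,0,-0.4],"rot":[0,0,0]},
    {"translation":[0,0,0],"rot":[0,0,0]}
  ]
}}

```text
clock: 39.35
ee_pos: [0.4069, 0.1901, 0.2827]
eef_rot: [0.1, 3.133, 0.005]
force: [0.6, -0.2, -2.8]
opening: 0.0234
grasp_force: 60.6
```

```bash
python3 -c "
from h import *
s=st()
for p in ((.6087,.1755),(.6144,.2653)):
  for k in ('side','top'): tilecheck(k,p,-3.65,.067)
go(.449,-.14,.28,267.7)"
```

```text
{'clock': 39.35, 'qpos': [0.4372, 0.1191, -0.0473, 1.3963, -0.0002, 0.5009], 'ee_pos': [0.4069, 0.1901, 0.2827], 'eef_rot': [0.0998, 3.1327, 0.0055], 'force': [0.6309, -0.2419, -2.8254], 'opening': 0.0234, 'grasp_force': 60.5624}
side tile seen [620.  158.3] [ 97.8 121.8] 86.8 expected [608.7 175.5] px bbox (235, 151, 36, 15) exp [[234.0, 150.0], [263.0, 164.0]]
top tile seen [606.5 174.1] [69.9 95.3] 88.8 expected [608.7 175.5] px bbox (190, 157, 23, 30) exp [[189.0, 155.0], [213.0, 186.0]]
side tile seen [613.7 259.8] [73.8 97.2] 84.8 expected [614.4 265.3] px bbox (231, 139, 26, 12) exp [[230.0, 137.0], [257.0, 150.0]]
top tile seen [613.9 263.8] [68.5 97.8] 86.6 expected [614.4 265.3] px bbox (162, 155, 23, 31) exp [[161.0, 154.0], [185.0, 185.0]]
go (0.449, -0.14, 0.28, 267.7) rot [0.01, -0.02, -10.63] shift [6.53, -1.17, -0.05]
```

{"api": "apply_moves", "payload": {
  "increments": [
    {"translation":[0,0,0],"rot":[0,0,-0.9]},
    {"translation":[0,0,0],"rot":[0,0,-0.9]},
    {"translation":[0,0,0],"rot":[0,0,-0.9]},
    {"translation":[0,0,0],"rot":[0,0,-0.9]},
    {"translation":[0,0,0],"rot":[0,0,-0.9]},
    {"translation":[0,0,0],"rot":[0,0,-0.9]},
    {"translation":[0,0,0],"rot":[0,0,-0.9]},
    {"translation":[0,0,0],"rot":[0,0,-0.9]},
    {"translation":[0,0,0],"rot":[0,0,-0.9]},
    {"translation":[0,0,0],"rot":[0,0,-0.9]}
  ]
}}

```text
clock: 40.55
ee_pos: [0.4037, 0.1887, 0.2773]
eef_rot: [1.889, -2.505, -0.001]
force: [-0.3, 0.4, -2.5]
opening: 0.0233
grasp_force: 60.6
```

```bash
python3 -c "
from h import *
st(); go(.4416,-.0975,.15,267)"
```

```text
{'clock': 40.55, 'qpos': [0.4376, 0.123, -0.0566, 1.395, -0.0004, -0.8547], 'ee_pos': [0.4037, 0.1887, 0.2773], 'eef_rot': [1.8892, -2.5053, -0.0006], 'force': [-0.2939, 0.4319, -2.5085], 'opening': 0.0233, 'grasp_force': 60.5985}
go (0.4416, -0.0975, 0.15, 267) rot [0.02, -0.02, -1.51] shift [5.68, -1.06, 2.55]
```

{"api": "apply_moves", "payload": {
  "increments": [
    {"translation":[0,0,0],"rot":[0,0,-0.76]},
    {"translation":[0,0,0],"rot":[0,0,-0.75]},
    {"translation":[0.5,-0.1,0],"rot":[0,0,0]},
    {"translation":[0.8,-0.15,0],"rot":[0,0,0]},
    {"translation":[0.9,-0.17,0],"rot":[0,0,0]},
    {"translation":[0.9,-0.17,0],"rot":[0,0,0]},
    {"translation":[0.9,-0.17,0.3],"rot":[0,0,0]},
    {"translation":[0.8,-0.15,0.5],"rot":[0,0,0]},
    {"translation":[0.6,-0.1,0.5],"rot":[0,0,0]},
    {"translation":[0.28,-0.05,0.5],"rot":[0,0,0]}
  ]
}}

```text
clock: 41.55
ee_pos: [0.44, -0.1, 0.1868]
eef_rot: [2.151, -2.287, -0.002]
force: [0.6, 0.4, -2.6]
opening: 0.0233
grasp_force: 60.5
```

{"api": "apply_moves", "payload": {
  "increments": [
    {"translation":[0,0,0.5],"rot":[0,0,0]},
    {"translation":[0,0,0.25],"rot":[0,0,0]},
    {"translation":[0,0,0],"rot":[0,0,0]},
    {"translation":[0,0,0],"rot":[0,0,0]}
  ]
}}

```text
clock: 41.95
ee_pos: [0.4403, -0.0973, 0.151]
eef_rot: [2.156, -2.283, -0.003]
force: [0.1, 0.3, -2.2]
opening: 0.0236
grasp_force: 60.5
```

```bash
python3 -c "
from h import *
st(); go(.4416,-.0975,.08,267)
c=grab('wrist','w7.png')"
```

```text
{'clock': 41.95, 'qpos': [-0.2173, 0.2137, -0.2871, 1.0722, -0.0002, -1.7306], 'ee_pos': [0.4403, -0.0973, 0.151], 'eef_rot': [2.1556, -2.2834, -0.0026], 'force': [0.0634, 0.3363, -2.196], 'opening': 0.0236, 'grasp_force': 60.5422}
go (0.4416, -0.0975, 0.08, 267) rot [0.01, 0.0, -0.03] shift [0.0, -0.03, 1.42]
```

{"api": "apply_moves", "payload": {
  "increments": [
    {"translation":[0,-0.02,0.3],"rot":[0,0,0]},
    {"translation":[0,0,0.4],"rot":[0,0,0]},
    {"translation":[0,0,0.35],"rot":[0,0,0]},
    {"translation":[0,0,0.2],"rot":[0,0,0]},
    {"translation":[0,0,0.1],"rot":[0,0,0]},
    {"translation":[0,0,0.06],"rot":[0,0,0]},
    {"translation":[0,0,0],"rot":[0,0,0]},
    {"translation":[0,0,0],"rot":[0,0,0]}
  ]
}}

```text
clock: 42.8
ee_pos: [0.4426, -0.0976, 0.082]
eef_rot: [-2.156, 2.284, -0.002]
force: [0.4, -0.1, -2.8]
opening: 0.0232
grasp_force: 60.5
```

{"api": "apply_moves", "payload": {
  "increments": [
    {"translation":[0,0,0.03],"rot":[0,0,0]},
    {"translation":[0,0,0.03],"rot":[0,0,0]},
    {"translation":[0,0,0],"rot":[0,0,0]}
  ]
}}

```text
clock: 43.1
ee_pos: [0.4419, -0.0974, 0.0783]
eef_rot: [2.157, -2.284, -0.0]
force: [-0.3, -0.7, -1.9]
opening: 0.023
grasp_force: 60.5
```

{"api": "apply_moves", "payload": {
  "increments": [
    {"translation":[0,0,0.03],"rot":[0,0,0]},
    {"translation":[0,0,0.02],"rot":[0,0,0]},
    {"translation":[0,0,0],"rot":[0,0,0]}
  ]
}}

```text
clock: 43.4
ee_pos: [0.4421, -0.0976, 0.0763]
eef_rot: [-2.156, 2.284, -0.001]
force: [-0.2, -0.6, 2.2]
opening: 0.0234
grasp_force: 61.1
```

{"api": "apply_moves", "payload": {
  "grip": 85,
  "increments": [
    {"translation":[0,0,0],"rot":[0,0,0]},
    {"translation":[0,0,0],"rot":[0,0,0]},
    {"translation":[0,0,0],"rot":[0,0,0]},
    {"translation":[0,0,0],"rot":[0,0,0]},
    {"translation":[0,0,0],"rot":[0,0,0]},
    {"translation":[0,0,0],"rot":[0,0,0]},
    {"translation":[0,0,0],"rot":[0,0,0]},
    {"translation":[0,0,0],"rot":[0,0,0]}
  ]
}}

```text
clock: 44.2
ee_pos: [0.4419, -0.0974, 0.0758]
eef_rot: [-2.157, 2.284, 0.0]
force: [0.1, -0.3, 0.0]
opening: 0.0851
grasp_force: 0.0
```

{"api": "apply_moves", "payload": {
  "increments": [
    {"translation":[0,0,-0.2],"rot":[0,0,0]},
    {"translation":[0,0,-0.5],"rot":[0,0,0]},
    {"translation":[0,0,-0.8],"rot":[0,0,0]},
    {"translation":[0,0,-0.9],"rot":[0,0,0]},
    {"translation":[0,0,-0.9],"rot":[0,0,0]},
    {"translation":[0,0,-0.8],"rot":[0,0,0]},
    {"translation":[0,0,-0.5],"rot":[0,0,0]},
    {"translation":[-0.4,0,0],"rot":[0,0,0]},
    {"translation":[-0.8,0,0],"rot":[0,0,0]},
    {"translation":[-0.8,0,0],"rot":[0,0,0]}
  ]
}}

```text
clock: 45.2
ee_pos: [0.4477, 0.003, 0.307]
eef_rot: [-2.153, 2.286, -0.002]
force: [1.4, 0.1, -0.1]
opening: 0.085
grasp_force: 0.0
```

{"api": "apply_moves", "payload": {
  "increments": [
    {"translation":[0,0,0],"rot":[0,0,1]},
    {"translation":[0,0,0],"rot":[0,0,1]},
    {"translation":[0,0,0],"rot":[0,0,1]},
    {"translation":[0,0,0],"rot":[0,0,1]},
    {"translation":[0,0,0],"rot":[0,0,1]},
    {"translation":[0,0,0],"rot":[0,0,1]},
    {"translation":[0,0,0],"rot":[0,0,1]},
    {"translation":[0,0,0],"rot":[0,0,1]},
    {"translation":[0,0,0],"rot":[0,0,1]},
    {"translation":[0,0,0],"rot":[0,0,1]}
  ]
}}

```text
clock: 46.2
ee_pos: [0.4475, 0.0024, 0.3066]
eef_rot: [-0.011, 3.141, 0.0]
force: [0.2, 0.4, 0.1]
opening: 0.0843
grasp_force: 0.0
```

{"api": "apply_moves", "payload": {
  "increments": [
    {"translation":[0,0,0],"rot":[0,0,0.6]},
    {"translation":[0,0.2,0],"rot":[0,0,0]},
    {"translation":[0,0.5,0],"rot":[0,0,0]},
    {"translation":[0,0.5,0],"rot":[0,0,0]},
    {"translation":[0,0.5,0],"rot":[0,0,0]},
    {"translation":[0,0.5,0],"rot":[0,0,0]},
    {"translation":[0,0,0],"rot":[0,0,0]},
    {"translation":[0,0,0],"rot":[0,0,0]}
  ]
}}

```text
clock: 47.0
ee_pos: [0.4559, 0.1128, 0.306]
eef_rot: [-0.116, -3.139, 0.001]
force: [0.2, -0.6, -0.8]
opening: 0.0856
grasp_force: 0.0
```

```bash
python3 -c "
from h import *
st(); c=grab('wrist','w8.png')"
```

```text
{'clock': 47.0, 'qpos': [0.2427, 0.1616, 0.0627, 1.4721, -0.0003, 0.3164], 'ee_pos': [0.4559, 0.1128, 0.306], 'eef_rot': [-0.1158, -3.1393, 0.0005], 'force': [0.2403, -0.5534, -0.8435], 'opening': 0.0856, 'grasp_force': 0.0}
```

View pics/w8.png

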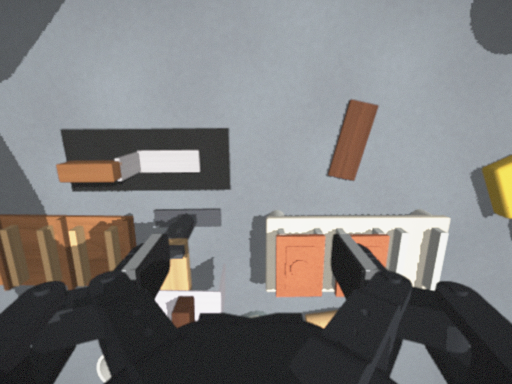

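The scraper lies flat on the mat at (60–200, 150–182). Tiles are on the rack at (300,265) and (365,265), partly behind a finger, and the cover is at (190,300) on the rail. Next I'm checking the tiles' positions in numbers.

Run:
```python
from h import *
c=load('wrist'); hsv=cv2.cvtColor(c['color'],cv2.COLOR_RGB2HSV)
m=cv2.inRange(hsv,(5,90,150),(16,255,255)); m[:220]=0;m[302:]=0;m[:,:268]=0;m[:,332:]=0
cs,_=cv2.findContours(m,cv2.RETR_EXTERNAL,cv2.CHAIN_APPROX_NONE); q=max(cs,key=cv2.contourArea)
r=cv2.minAreaRect((onz(c,q.reshape(-1,2).astype(float),.077)[:,:2]*1000).astype(np.float32)); print('tile in bay -90',np.round(r[0],1),np.round(r[1],1),round(r[2],1),'want [608.7 175.5], 86.35')
print('cover near edge',np.round(onz(c,[(157,292),(221,292)],.123)*1000))
# top: cover on rail: white-ish blob
t=grab('top','t9.png'); im=cv2.cvtColor(t['color'],cv2.COLOR_RGB2BGR)
cv2.imwrite('pics/t9c.png',cv2.resize(im[110:245,125:325],None,fx=4,fy=4,interpolation=cv2.INTER_CUBIC))
```

```text
tile in bay -90 [606.3 175.4] [ 69.7 102.3] 87.3 want [608.7 175.5], 86.35
cover near edge [[603. -21. 123.]
 [609.  63. 123.]]
```

View pics/t9c.png

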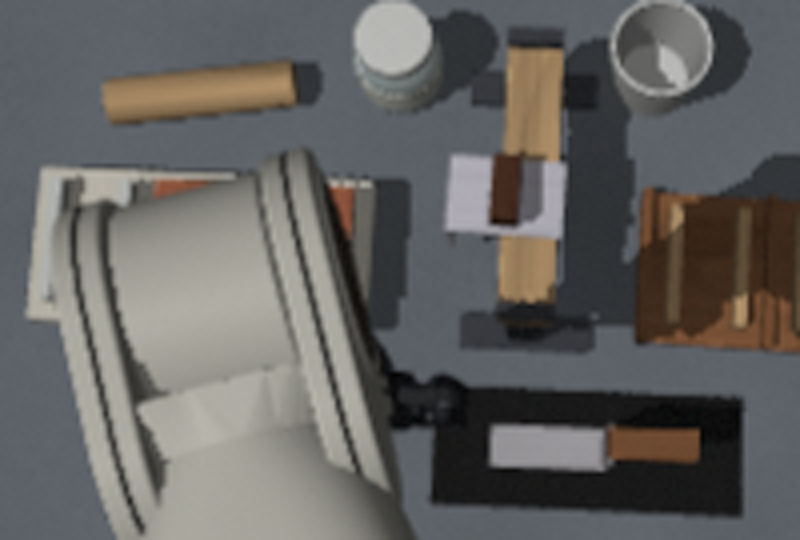

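The top view shows the cover knocked sideways on the rail: it spans 445–565 against the rail at 500–560. It is still astride and appears level, but off-centre. The scraper is fine. I'm measuring the cover now so I can slide it back.

Run:
```python
from h import *
t=load('top'); f=lambda uv:np.array(uv,float)/4+[125,110]-.4
P=onz(t,f([(450,153),(567,160),(562,237),(445,230)]),.123)*1000; print('sheet',np.round(P[:,:2]).tolist(),np.round(P.mean(0)),np.round(np.linalg.norm(np.diff(P,axis=0),axis=1)))
P=onz(t,f([(495,153),(523,155),(517,226),(490,223)]),.158)*1000; print('rib',np.round(P[:,:2]).tolist(),np.round(P.mean(0)),np.round(np.linalg.norm(np.diff(P,axis=0),axis=1)))
P=onz(t,f([(508,45),(563,47),(556,300),(499,300)]),.12)*1000; print('rail',np.round(P[:,:2]).tolist())
# height by triangulation: rib blob centre in side and top
s=grab('side'); hs=cv2.cvtColor(s['color'],cv2.COLOR_RGB2HSV)
u,v=proj(s,[(.636,.018,.158)])[0]; print('side exp px of rib top',u,v)
u,v=int(u),int(v); print(s['color'][v-12:v+14:2,u-16:u+18:4].sum(2)//3)
```

```text
sheet [[669.0, 55.0], [662.0, -36.0], [601.0, -30.0], [608.0, 60.0]] [635.  13. 123.] [91. 61. 91.]
rib [[659.0, 20.0], [657.0, -1.0], [602.0, 5.0], [605.0, 25.0]] [631.  12. 158.] [21. 55. 20.]
rail [[757.0, 8.0], [755.0, -35.0], [552.0, -24.0], [553.0, 20.0]]
side exp px of rib top 267.71144070069994 162.61507498172622
[[108 112 147 127 127  94 157 170 128]
 [123 123 142 131 126 105 138 175 136]
 [126 124 131 129 127 125 115 170 154]
 [122 123 126 135 129 130  96 156 134]
 [116 122 120 149 130 130 114 131  98]
 [116 115 117 160 128 126 128 101  96]
 [102  96  90  98 102  93 121  96  94]
 [105 111 148  75  70  72 103 120  76]
 [122 124 192  60  55  51  91 128 110]
 [120 120 189  53  55  49  92 126 131]
 [126 127 176  55  53  46  93 152 149]
 [122 131 164  64  64  73 100 148 151]
 [139 149 161 126 111 112 120 131 162]]
```

```bash
python3 -c "
from h import *
go(.632,.0125,.22,175.8)"
```

```text
go (0.632, 0.0125, 0.22, 175.8) rot [-0.0, 0.0, -0.02] shift [-3.66, -1.72, 1.72]
```

{"api": "apply_moves", "payload": {
  "increments": [
    {"translation":[-0.3,-0.15,0],"rot":[0,0,-0.02]},
    {"translation":[-0.6,-0.3,0],"rot":[0,0,0]},
    {"translation":[-0.8,-0.37,0],"rot":[0,0,0]},
    {"translation":[-0.8,-0.4,0],"rot":[0,0,0]},
    {"translation":[-0.7,-0.3,0.3],"rot":[0,0,0]},
    {"translation":[-0.46,-0.2,0.5],"rot":[0,0,0]},
    {"translation":[0,0,0.5],"rot":[0,0,0]},
    {"translation":[0,0,0.4],"rot":[0,0,0]},
    {"translation":[0,0,0],"rot":[0,0,0]},
    {"translation":[0,0,0],"rot":[0,0,0]}
  ]
}}

```text
clock: 48.15
ee_pos: [0.6325, 0.0116, 0.2208]
eef_rot: [-0.118, -3.139, 0.0]
force: [-0.3, -0.3, -0.3]
opening: 0.0852
grasp_force: 0.0
```

```bash
python3 -c "
from h import *
st(); go(.632,.0125,.146,175.8)
c=grab('wrist'); hsv=cv2.cvtColor(c['color'],cv2.COLOR_RGB2HSV)
m=((hsv[...,2]<120)&(hsv[...,1]>90)&(hsv[...,0]<20)).astype(np.uint8)*255; m[:150]=0; m[:,:200]=0;m[:,310:]=0
cs,_=cv2.findContours(m,cv2.RETR_EXTERNAL,cv2.CHAIN_APPROX_NONE)
for q in sorted(cs,key=cv2.contourArea)[-2:]:
  r=cv2.minAreaRect((onz(c,q.reshape(-1,2).astype(float),.158)[:,:2]*1000).astype(np.float32)); print(cv2.boundingRect(q),np.round(r[0],1),np.round(r[1],1),r[2])
"
```

```text
{'clock': 48.15, 'qpos': [0.0185, 0.5209, 0.3546, 1.4051, -0.0002, 0.0934], 'ee_pos': [0.6325, 0.0116, 0.2208], 'eef_rot': [-0.1177, -3.1388, 0.0003], 'force': [-0.2727, -0.258, -0.3077], 'opening': 0.0852, 'grasp_force': 0.0}
go (0.632, 0.0125, 0.146, 175.8) rot [-0.0, -0.0, -0.01] shift [0.01, 0.02, 1.5]
(258, 218, 2, 2) [639.   17.8] [0.7 0.8] 86.21626281738281
(238, 173, 29, 71) [631.4  13.1] [20.7 54.8] 85.71744537353516
```

{"api": "apply_moves", "payload": {
  "increments": [
    {"translation":[0,0.03,0.3],"rot":[0,0,0]},
    {"translation":[0,0,0.4],"rot":[0,0,0]},
    {"translation":[0,0,0.4],"rot":[0,0,0]},
    {"translation":[0,0,0.25],"rot":[0,0,0]},
    {"translation":[0,0,0.12],"rot":[0,0,0]},
    {"translation":[0,0,0],"rot":[0,0,0]},
    {"translation":[0,0,0],"rot":[0,0,0]}
  ]
}}

```text
clock: 48.9
ee_pos: [0.6331, 0.0143, 0.1485]
eef_rot: [0.116, 3.138, 0.0]
force: [-0.8, -0.2, -0.2]
opening: 0.0851
grasp_force: 0.0
```

{"api": "apply_moves", "payload": {
  "grip": 0,
  "increments": [
    {"translation":[0,0,0],"rot":[0,0,0]},
    {"translation":[0,0,0],"rot":[0,0,0]},
    {"translation":[0,0,0],"rot":[0,0,0]},
    {"translation":[0,0,0],"rot":[0,0,0]},
    {"translation":[0,0,0],"rot":[0,0,0]},
    {"translation":[0,0,0],"rot":[0,0,0]},
    {"translation":[0,0,0],"rot":[0,0,0]},
    {"translation":[0,0,0],"rot":[0,0,0]}
  ]
}}

```text
clock: 49.7
ee_pos: [0.6326, 0.0143, 0.1477]
eef_rot: [0.116, 3.139, -0.0]
force: [-0.2, -0.7, 3.3]
opening: 0.0209
grasp_force: 59.2
```

{"api": "apply_moves", "payload": {
  "increments": [
    {"translation":[0,-0.05,0],"rot":[0,0,0]},
    {"translation":[0,-0.08,0],"rot":[0,0,0]},
    {"translation":[0,-0.08,0],"rot":[0,0,0]},
    {"translation":[0,-0.08,0],"rot":[0,0,0]},
    {"translation":[0,-0.08,0],"rot":[0,0,0]},
    {"translation":[0,0,0],"rot":[0,0,0]},
    {"translation":[0,0,0],"rot":[0,0,0]}
  ]
}}

```text
clock: 50.4
ee_pos: [0.6312, -0.0048, 0.1478]
eef_rot: [0.117, 3.139, -0.0]
force: [0.1, 1.8, 5.6]
opening: 0.0208
grasp_force: 59.5
```

```bash
python3 -c "
from h import *
st()"
```

```text
{'clock': 50.4, 'qpos': [-0.0075, 0.5526, 0.2154, 1.2328, -0.0003, 0.0669], 'ee_pos': [0.6312, -0.0048, 0.1478], 'eef_rot': [0.1168, 3.1386, -0.0005], 'force': [0.1158, 1.8074, 5.5733], 'opening': 0.0208, 'grasp_force': 59.4858}
```

Now I'm releasing it and moving up and clear, toward the robot.

{"api": "apply_moves", "payload": {
  "grip": 85,
  "increments": [
    {"translation":[0,0,0],"rot":[0,0,0]},
    {"translation":[0,0,0],"rot":[0,0,0]},
    {"translation":[0,0,0],"rot":[0,0,0]},
    {"translation":[0,0,0],"rot":[0,0,0]},
    {"translation":[0,0,0],"rot":[0,0,0]},
    {"translation":[0,0,0],"rot":[0,0,0]},
    {"translation":[0,0,0],"rot":[0,0,0]}
  ]
}}

```text
clock: 51.1
ee_pos: [0.631, -0.0042, 0.1473]
eef_rot: [-0.116, -3.139, 0.0]
force: [-0.7, -0.1, 1.0]
opening: 0.0852
grasp_force: 0.0
```

{"api": "apply_moves", "payload": {
  "increments": [
    {"translation":[0,0,-0.2],"rot":[0,0,0]},
    {"translation":[0,0,-0.5],"rot":[0,0,0]},
    {"translation":[0,0,-0.8],"rot":[0,0,0]},
    {"translation":[0,0,-0.8],"rot":[0,0,0]},
    {"translation":[0,0,-0.7],"rot":[0,0,0]},
    {"translation":[0.5,0,0],"rot":[0,0,0]},
    {"translation":[0.9,0,0],"rot":[0,0,0]},
    {"translation":[0.9,0,0],"rot":[0,0,0]},
    {"translation":[0.9,0,0],"rot":[0,0,0]},
    {"translation":[0.5,0,0],"rot":[0,0,0]}
  ]
}}

```text
clock: 52.1
ee_pos: [0.4433, 0.0096, 0.2985]
eef_rot: [0.115, 3.139, 0.0]
force: [0.5, 0.4, 0.0]
opening: 0.0851
grasp_force: 0.0
```

{"api": "apply_moves", "payload": {
  "increments": [
    {"translation":[0.3,0,0],"rot":[0,0,0]},
    {"translation":[0,0,0],"rot":[0,0,0]},
    {"translation":[0,0,0],"rot":[0,0,0]}
  ]
}}

```text
clock: 52.4
ee_pos: [0.4322, 0.0106, 0.2983]
eef_rot: [0.116, 3.137, 0.0]
force: [0.8, -0.0, -0.1]
opening: 0.0849
grasp_force: 0.0
```

Run:
```python
from h import *
st()
c=grab('wrist'); hsv=cv2.cvtColor(c['color'],cv2.COLOR_RGB2HSV)
def rect(n,m,z,k=1):
    cs,_=cv2.findContours(m,cv2.RETR_EXTERNAL,cv2.CHAIN_APPROX_NONE)
    for q in sorted(cs,key=cv2.contourArea)[-k:]:
        r=cv2.minAreaRect((onz(c,q.reshape(-1,2).astype(float),z)[:,:2]*1000).astype(np.float32)); print(n,cv2.boundingRect(q),np.round(r[0],1),np.round(r[1],1),round(r[2],1))
m=((hsv[...,2]<140)&(hsv[...,1]>80)&(hsv[...,0]<20)).astype(np.uint8)*255; m[:220]=0; m[:,:200]=0;m[:,310:]=0
rect('rib',m,.158)
k=cv2.inRange(hsv,(0,0,170),(180,40,255)); u,v=proj(c,[(.447,-.02,.006)])[0].astype(int); b=np.zeros_like(k); b[max(v-25,0):v+25,max(u-55,0):u+45]=255; rect('blade',k&b,.006)
for p in ((.6087,.1755),(.6144,.2653)): tilecheck('top',p,-3.65,.067)
```

```text
{'clock': 52.4, 'qpos': [0.0246, 0.0856, -0.0448, 1.4379, -0.0001, 0.0982], 'ee_pos': [0.4322, 0.0106, 0.2983], 'eef_rot': [0.1156, 3.1369, 0.0001], 'force': [0.8388, -0.0378, -0.1187], 'opening': 0.0849, 'grasp_force': 0.0}
rib (243, 311, 14, 7) [587.5  -1. ] [15.2  8.3] 85.8
blade (203, 161, 62, 22) [447.3 -15.9] [95.4 33.7] 85.9
top tile seen [606.5 174.1] [69.9 95.3] 88.8 expected [608.7 175.5] px bbox (190, 157, 23, 30) exp [[189.0, 155.0], [213.0, 186.0]]
top tile seen [614.  263.7] [68.3 97.7] 86.3 expected [614.4 265.3] px bbox (162, 155, 23, 31) exp [[161.0, 154.0], [185.0, 185.0]]
```

Run:
```python
from h import *
c=grab('top'); hsv=cv2.cvtColor(c['color'],cv2.COLOR_RGB2HSV)
m=((hsv[...,2]<110)&(hsv[...,1]>90)&(hsv[...,0]<20)).astype(np.uint8)*255; m[:140]=0;m[175:]=0;m[:,:235]=0;m[:,275:]=0
cs,_=cv2.findContours(m,cv2.RETR_EXTERNAL,cv2.CHAIN_APPROX_NONE); q=max(cs,key=cv2.contourArea)
r=cv2.minAreaRect((onz(c,q.reshape(-1,2).astype(float),.158)[:,:2]*1000).astype(np.float32)); print('rib',np.round(r[0]),np.round(r[1]),r[2])
```

```text
rib [630.  -9.] [24. 52.] 83.18929290771484
```

The cover is centred on the rail again: its rib is at y≈−7 mm and the rail's centre line is at −6 mm. Handing in.

```bash
python3 -c "
from h import *
print(order.job_done())"
```

```text
the job is handed in; nothing more can be done
None
```

I handed the job in at about 52 s: the cover hangs astride the rail (knocked off-centre partway through, so I slid it back to centre without lifting it), both tiles lie on the kiln-shelf bars within about 3 mm of bay centre, and the scraper is flat on its mat.

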